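# Seat the mixer's drive tray and hold its wheel heavy side down

### The job

Push the bag mixer's slide-out drive tray fully home until it clicks in. Then take the big wheel on it by a peg, turn it back and forth to feel where its hidden weight is, bring that heavy side straight down, and finish while still gripping the wheel, at rest, so that a colleague can fit the lock pin. Leave the bottle, the label roll and the screwdriver where they are.

Things in the scene. Friction and masses are not known exactly. Their poses are not given: they have to be found in the camera images.
- tray (a joint): How far the drive tray stands out of the unit, m: 0 is fully home, 0.09 fully out. It slides level, towards home along the +x axis of unit. Friction about 2.5 N; the last 10 mm ride over a sprung detent (about 10 N more), which then draws the tray in by itself and holds it home with about 7 N.
- unit: The mixer's drive unit, fixed to the counter: a cream plinth 280 mm long (x -100 to 180 mm) and 200 mm wide, with a cream motor box 84 mm high at its rear (x 80 to 180). Origin on the counter under the wheel's centre as it stands with the tray home; x points from the tray's front to the rear (the way the tray is pushed), z up.
- tray_front (a point): Middle of the tray's upright cream front panel, on its outer face, 55 mm above the counter. The panel is 200 mm wide and 12 mm thick and reaches from 10 to 95 mm above the counter. It stands 117 mm in front of the wheel's centre. Push here.
- axle (a point): Centre of the wheel on its level axle (along x), 120 mm above the counter; travels with the tray, does not turn with the wheel; same axes as unit. The only bearing post stands behind the wheel (x 24 to 46 mm, 36 mm wide, 16 mm above the axle). The bearing drags with about 0.33 N m against either direction, so the wheel stays where it is left.
- wheel: Closed dark blue drum wheel, 140 mm across, 30 mm thick, upright on the axle, turns endlessly. Origin at its centre; own x along the axle, own z towards its aluminium rib (both faces, 10 mm wide, out to 40 mm radius, 3 mm proud; bright stripe across the rim there). Six steel pegs, 12 mm thick, 36 mm long, stand out of the front (-x) face at 55 mm radius, one at the rib, then every 60 degrees.
- rim_top (a point): Highest point of the wheel's rim, 70 mm above the axle, fixed to the tray. A weight of 0.5 to 0.7 kg is shut in the wheel 42 mm off centre, at an angle to the rib that differs each time. It pulls with up to 0.22 to 0.28 N m, so the wheel turns harder while it rises than while it sinks. A peg near the top can be pinched from above and led around the axle like a crank.
- bottle: Bystander: white bottle, 56 mm across, 115 mm high, upright beside the unit; origin at its underside.
- roll: Bystander: paper label roll, 80 mm across, 45 mm high, lying flat beside the unit; origin at its underside.
- driver: Bystander: screwdriver, 180 mm long, lying on the counter along its own x; origin at its underside.

How it is judged:
By the outcome, as a careful person would: the job done as asked, in the order asked, and still so for the second after the job is handed in, while the arm keeps its last pose, push and grip.
It also fails if it takes over 72 s, if anything falls off the work surface, if the arm or the gripper's body presses on something with over 40 N, if the wrist force passes 120 N, or if a joint passes its speed limit or range.

### The arm

A 7-joint arm with a two-finger parallel gripper is mounted at the origin on the work surface. World frame = base frame: x ahead of the robot, y to its left, z up, the work surface at z = 0. Lengths are in mm, angles in rad, forces in N, time in s.
With the tool pointing down it reaches from about 400 to 875 mm from the base axis. Payload 4.4 kg.
Tool frame: the origin (TCP) lies at the very end of the fingers, on their centre line; the grasp point (between the pads) lies 19 mm behind it; z points along the fingers, y is the direction in which the jaws open and shut (so a half turn about z gives the same grasp; the last joint's range is limited). The gripper opens to 85 mm and grips with 20 to 120 N. Pads are 22 mm wide; open, the fingers measure 114 mm over their backs; the gripper's body (76 mm by 85 mm) begins 54 mm behind the grasp point. The pads swing forward as they close: fully open they stand 13 mm farther back than shut.
Start: joints at [-0.066, 0.628, 0.038, 1.517, -0.027, 0.996, -0.02], TCP at [650.014, 0.027, 231.313] pointing down, gripper open.
Joint ranges: [-3.06, 3.06], [-0.37, 2.12], [-1.25, 1.32], [0.18, 2.47], [-1.1, 4.24], [0.23, 1.98], [-2.94, 2.94]. Speed limits (rad/s): [2.57, 2.57, 3.14, 3.14, 3.14, 3.14, 3.14].

### API

Orientations are given as [roll, pitch, yaw] about the fixed x, y, z axes, in that order (R = Rz(yaw) Ry(pitch) Rx(roll)).
In Python, from cell import ctrl, eyes gives the robot as it stands.
- The arm moves only by the tool move_arm, never from a script. Its argument "increments" is a list of rows, each a list of 6 numbers: the shift along the tool's x, y, z in cm, then the turn, a rotation vector about the tool's x, y, z in degrees. In form: [[x, y, z, wx, wy, wz], ...]. A call has 1 to 20 rows; each row is the pose to reach, as a shift and turn from the pose commanded when the call began, along the tool's axes at that moment; what a row does not reach only later rows make up. A row lasts 1/10 s, in which the tool goes at most 50 mm and 8.59 degrees, less where a joint would pass 70% of its speed; a pose out of reach is approached as far as the arm can. A call with a gripper value outside its range is refused whole. "grip" is the opening, from -1 (shut) to 1 (fully open), set as the call begins (left out, the last holds). The fingers move at their own pace and stop on an object; the grip force is fixed at half the most. Time passes only in rows, so rows that repeat a pose let the fingers close. It gives the time, the measured TCP pose, the force and the opening at its end, in the units of the state.
- ctrl.read_state(): the state, without advancing time (a new reading comes with each control period).
- eyes.get_image(name): name is "scene" or "side" or "wrist"; returns the picture (480x640x3 uint8, red, green, blue); there is no depth.
- eyes.calibration(name): a dict with "fx", "fy", "cx", "cy" (pixels), "pose" (4x4, takes a point from camera to world coordinates); the wrist camera has in their place "tool_from_camera" (4x4, takes a point from camera to tool coordinates, whose origin is the TCP and whose axes are the flange's). Camera axes: x right, y up, looking along -z (the intrinsics and any distortion apply to the point x, -y, -z); pixel columns grow to the right and rows downward; lengths in mm; the calibration is good to about 2 mm. A picture is of the moment at which its call begins: read the wrist's pose just before it. calibration takes no time and is no camera call.
- ctrl.finish_job(): hands the job in, once; it reports no verdict.
The state is a dict: "clock": time; "qpos": joint angles; "qd": joint speeds; "tau": joint torques, N m; "eef_pos": TCP position; "tool_rot": TCP orientation; "force": force on the tool from outside, world axes, zero at the start; "torque": the same for the moment, N m; "width": finger opening in mm.
Only numpy, scipy, OpenCV 4.12 (cv2) and the standard library are available. Lean on these libraries where they do the work, as an engineer would, in place of code of your own. Each camera call takes 0.05 s, during which the arm holds its last target. There are 200 camera calls.

## Working session

There is one attempt and no reset: what is moved stays moved. The work goes in short steps, Python scripts to look and compute and a tool call to move; the robot and the scene stay as the last step left them, time stands still between calls to the robot, and variables do not carry over. Pictures are saved under pics/ and viewed, about 8 in all and at most 12, crops included, and the job is handed in when it is done.

Besides the shell and the picture viewer there is one more tool, called after "Emit:" as name([rows], argument=value, ...), one row to a line, values as JSON. move_arm: Moves the arm, as the interface text tells. Its arguments: {"type":"object","properties":{"increments":{"type":"array","items":{"type":"array","items":{"type":"number"}}},"grip":{"type":"number"}},"required":["increments"]}

```bash
mkdir -p pics; ls; python3 - <<'E'
from cell import ctrl, eyes
import cv2, numpy as np
a=eyes.get_image("scene"); b=eyes.get_image("side")
cv2.imwrite("pics/scene0.png",a[:,:,::-1]); cv2.imwrite("pics/side0.png",b[:,:,::-1])
for n in("scene","side","wrist"):
    c=eyes.calibration(n); print(n,{k:np.round(v,3).tolist() for k,v in c.items()})
print(ctrl.read_state())
E
```

```text
pics
scene {'fx': 460.949, 'fy': 460.949, 'cx': 318.47, 'cy': 247.504, 'pose': [[-0.605, -0.576, 0.55, 1215.437], [0.796, -0.422, 0.434, 517.429], [-0.018, 0.7, 0.713, 866.528], [0.0, 0.0, 0.0, 1.0]]}
side {'fx': 580.893, 'fy': 580.893, 'cx': 317.402, 'cy': 248.202, 'pose': [[1.0, 0.006, -0.022, 627.817], [-0.018, 0.787, -0.617, -561.453], [0.014, 0.617, 0.787, 955.102], [0.0, 0.0, 0.0, 1.0]]}
wrist {'fx': 350.008, 'fy': 350.008, 'cx': 320.161, 'cy': 240.188, 'tool_from_camera': [[-0.0, 0.945, 0.326, 84.773], [1.0, 0.0, -0.0, 0.31], [-0.0, 0.326, -0.945, -141.825], [0.0, 0.0, 0.0, 1.0]]}
{'clock': 0.1, 'qpos': array([-0.06578631,  0.62925566,  0.03845055,  1.51824757, -0.0269973 ,
        0.99631678, -0.0200173 ]), 'qd': array([-0.00090659, -0.00243277,  0.00175575, -0.00157737, -0.00037852,
        0.0005053 ,  0.00198707]), 'tau': array([ 3.65140630e-03, -5.64529252e+01,  1.23032581e+00, -1.93971133e+01,
        1.11524854e-02,  5.46943455e-03, -1.37002465e-05]), 'eef_pos': array([6.49444989e+02, 1.78885964e-02, 2.30486382e+02]), 'tool_rot': array([-3.13988355e+00,  2.27364709e-05,  1.57076259e+00]), 'force': array([0.06343389, 0.01882639, 0.07796233]), 'torque': array([-0.01777612, -0.00958585,  0.00429586]), 'width': 85.50202636143507}
```

View pics/scene0.png

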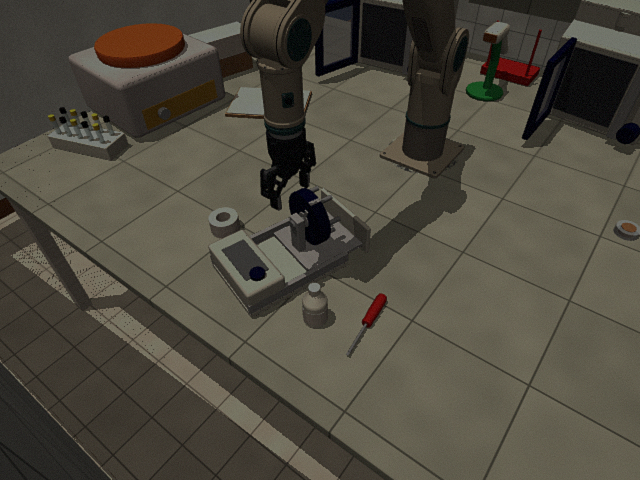

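View pics/side0.png

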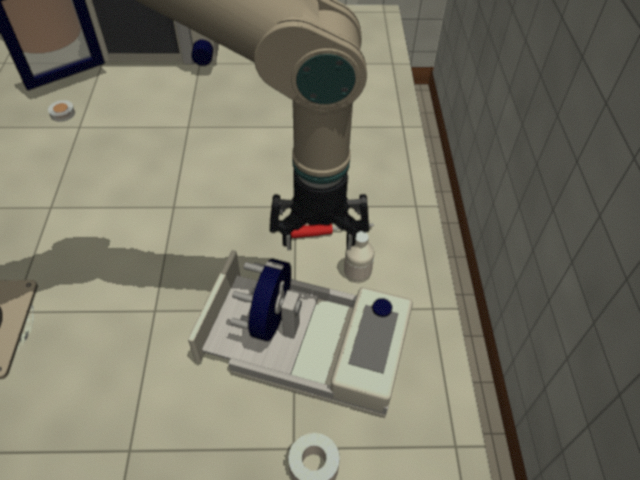

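The side view shows the unit with its rear to the right (motor box around px 335–412, 290–403), the wheel at about (270,300), the panel from (235,255) to (195,355), the bottle at (360,260), the roll at (313,458) and the driver behind the gripper at (310,231). I'll enlarge it to get exact corners.

```bash
cat > h.py <<'E'
from cell import ctrl, eyes
import cv2, numpy as np
from scipy.spatial.transform import Rotation as Rn
def cam(n):
    c=eyes.calibration(n)
    if 'pose' in c: T=np.array(c['pose'])
    else:
        s=ctrl.read_state(); W=np.eye(4); W[:3,:3]=Rn.from_euler('xyz',s['tool_rot']).as_matrix(); W[:3,3]=s['eef_pos']
        T=W@np.array(c['tool_from_camera'])
    return c,T
def ray(n,u,v,ct=None):
    c,T=ct or cam(n)
    d=T[:3,:3]@np.array([(u-c['cx'])/c['fx'],-(v-c['cy'])/c['fy'],-1]); return T[:3,3],d
def onz(n,u,v,z,ct=None):
    o,d=ray(n,u,v,ct); return o+d*(z-o[2])/d[2]
def px(n,p,ct=None):
    c,T=ct or cam(n); q=np.linalg.inv(T)@np.r_[p,1]
    return np.array([c['cx']-c['fx']*q[0]/q[2], c['cy']+c['fy']*q[1]/q[2]])
E
python3 - <<'E'
import cv2
i=cv2.imread("pics/side0.png")[240:420,180:420]
cv2.imwrite("pics/side0c.png",cv2.resize(cv2.convertScaleAbs(i,alpha=1.5),None,fx=3.3,fy=3.3,interpolation=cv2.INTER_CUBIC))
E
```

```text
(no output)
```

View pics/side0c.png

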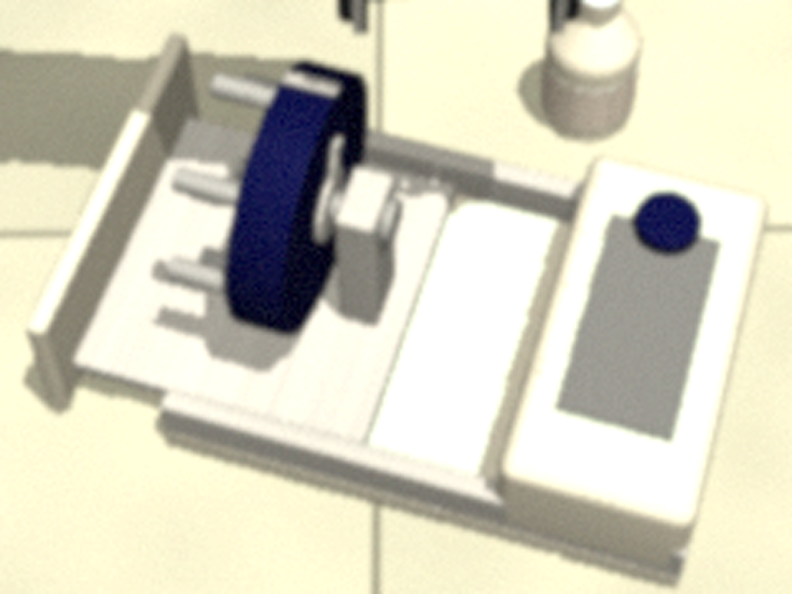

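Enlarged (3.3× from px 180,240): the box-top corners are at (602,160), (765,200), (692,522) and (508,472), and the panel-top ends are at (180,37) and (35,332). The rib stripe is at (312,82), with peg tips at (215,82), (177,180) and (157,270).

```bash
cat > m1.py <<'E'
from h import *
P=lambda u,v:(180+u/3.3,240+v/3.3)
q=np.array([onz("side",*P(*p),84)[:2] for p in[(602,160),(765,200),(692,522),(508,472)]])
loc=np.array([[80,100],[180,100],[180,-100],[80,-100]],float)
print(q.round(1),[np.linalg.norm(q[i]-q[i-1]).round(1) for i in range(4)])
lc=loc-loc.mean(0);qc=q-q.mean(0)
yaw=np.arctan2((lc[:,0]*qc[:,1]-lc[:,1]*qc[:,0]).sum(),(lc*qc).sum())
R=np.array([[np.cos(yaw),-np.sin(yaw)],[np.sin(yaw),np.cos(yaw)]])
o=q.mean(0)-R@loc.mean(0)
print("yaw",yaw,np.degrees(yaw),"orig",o)
for p in[(180,37),(35,332),(150,115)]:
    w=onz("side",*P(*p),95)[:2]; print("panel top",w.round(1),"unit",(R.T@(w-o)).round(1))
# hits: rim/pegs with unit plane
np.savez("u.npz",o=o,yaw=yaw)
E
python3 m1.py
```

```text
[[ 731.8   28.4]
 [ 818.4    1.5]
 [ 761.3 -181.9]
 [ 673.7 -155. ]] [np.float64(192.3), np.float64(90.6), np.float64(192.1), np.float64(91.7)]
yaw -0.30327892433686454 -17.376602379769768 orig [622.2195231  -37.90442242]
panel top [496.6 107. ] unit [-163.2  100.7]
panel top [436.7 -81.3] unit [-164.1  -96.8]
panel top [483.9  52.9] unit [-159.1   45.3]
```

Emit:
move_arm([
  [0.2,-1.8,0,0,0,-6],
  [0.4,-3.6,0,0,0,-12],
  [0.6,-5.4,0,0,0,-18],
  [0.8,-7.2,0,0,0,-24],
  [0.9,-9,0,0,0,-30],
  [1.1,-10.8,0,0,0,-36],
  [1.3,-12.6,0,0,0,-42],
  [1.4,-14.4,0,0,0,-48],
  [1.5,-16.2,0,0,0,-54],
  [1.7,-18,0,0,0,-60],
  [1.8,-19.8,0,0,0,-66],
  [1.9,-21,0,0,0,-72.6],
  [1.9,-21,0,0,0,-72.6],
  [1.9,-21,6,0,0,-72.6],
  [1.9,-21,12,0,0,-72.6],
  [1.9,-21,17,0,0,-72.6],
  [1.9,-21,18.4,0,0,-72.6],
  [1.9,-21,18.4,0,0,-72.6],
], grip=-1)

```text
clock: 1.9
eef_pos: [437.8, 18.7, 43.5]
tool_rot: [-3.138, -0.007, 2.836]
force: [-0.5, -0.2, 0.9]
width: 0.2
```

```bash
cat > st.py <<'E'
from h import *
z=np.load("u.npz"); o=z['o']; yaw=float(z['yaw'])
c,s=np.cos(yaw),np.sin(yaw); R=np.array([[c,-s],[s,c]]); R3=np.eye(3); R3[:2,:2]=R
def U(p): return np.r_[R.T@(np.array(p[:2])-o),p[2]]
def W(p): return np.r_[o+R@np.array(p[:2]),p[2]]
if __name__=="__main__":
    t=ctrl.read_state()
    print("clk",t['clock'],"tcp",t['eef_pos'].round(1),"unit",U(t['eef_pos']).round(1),"rot",t['tool_rot'].round(3),"w",round(t['width'],1))
    print("Funit",(R3.T@t['force']).round(2),"Munit",(R3.T@t['torque']).round(3),"q",t['qpos'].round(2))
E
python3 st.py; python3 -c "
from st import *
import cv2
cv2.imwrite('pics/w1.png',eyes.get_image('wrist')[:,:,::-1])"
```

```text
clk 1.9 tcp [437.8  18.7  43.5] unit [-192.9   -1.    43.5] rot [-3.138 -0.007  2.836] w 0.2
Funit [-0.43 -0.36  0.86] Munit [-0.035  0.037 -0.012] q [-0.01  0.69 -0.14  2.23  0.37  0.25  0.79]
```

View pics/w1.png

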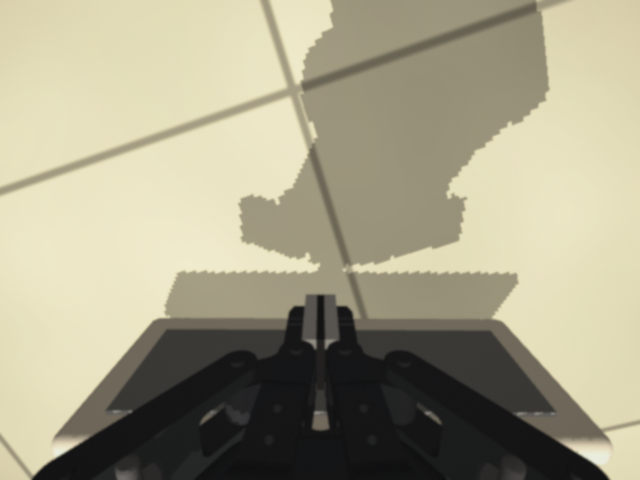

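The wrist view shows the panel centred and square to the fingers, with its base edge at row 319 and columns 160–495. Pushing now.

Emit:
move_arm([
  [-1,0,0,0,0,0],
  [-1.6,0,0,0,0,0],
  [-2.2,0,0,0,0,0],
  [-2.8,0,0,0,0,0],
  [-3.4,0,0,0,0,0],
  [-4,0,0,0,0,0],
  [-4.4,0,0,0,0,0],
  [-4.8,0,0,0,0,0],
  [-4.8,0,0,0,0,0],
])

```text
clock: 2.85
eef_pos: [487.2, 4.5, 47.3]
tool_rot: [3.141, 0.002, 2.837]
force: [0.1, -0.0, -0.1]
width: -0.3
```

```bash
python3 st.py
```

```text
clk 2.85 tcp [487.2   4.5  47.3] unit [-1.415e+02  1.000e-01  4.730e+01] rot [3.141e+00 2.000e-03 2.837e+00] w -0.3
Funit [ 0.09 -0.01 -0.08] Munit [-0.023  0.019  0.006] q [ 0.06  0.72 -0.18  2.11  0.36  0.35  0.84]
```

Emit:
move_arm([
  [-0.4,0,0,0,0,0],
  [-0.8,0,0,0,0,0],
  [-1.2,0,0,0,0,0],
])

```text
clock: 3.15
eef_pos: [497.2, 1.1, 47.2]
tool_rot: [-3.141, -0.001, 2.838]
force: [-2.7, 1.1, -0.8]
width: 0.0
```

```bash
python3 st.py
```

```text
clk 3.15 tcp [497.2   1.1  47.2] unit [-1.31e+02 -1.00e-01  4.72e+01] rot [-3.141e+00 -1.000e-03  2.838e+00] w 0.0
Funit [-2.92  0.26 -0.77] Munit [0.023 0.464 0.007] q [ 0.07  0.72 -0.19  2.08  0.36  0.37  0.86]
```

Emit:
move_arm([
  [-0.4,0,0,0,0,0],
  [-0.8,0,0,0,0,0],
  [-1.0,0,0,0,0,0],
])

```text
clock: 3.45
eef_pos: [496.1, -0.6, 45.7]
tool_rot: [-3.135, -0.019, 2.839]
force: [-22.9, 8.8, 9.8]
width: -0.1
```

```bash
python3 st.py
```

```text
clk 3.45 tcp [496.1  -0.6  45.7] unit [-131.5   -2.1   45.7] rot [-3.135 -0.019  2.839] w -0.1
Funit [-24.52   1.54   9.83] Munit [ 0.175  4.317 -0.191] q [ 0.08  0.73 -0.2   2.06  0.35  0.4   0.87]
```

Emit:
move_arm([
  [1.5,0,0,0,0,0],
  [3,0,-2,0,0,0],
  [3.5,0,-6,0,0,0],
  [3.5,0,-11,0,0,0],
  [3.5,0,-16,0,0,0],
  [2,0,-20,0,0,0],
  [0,0,-22,0,0,0],
  [0,0,-22,0,0,0],
  [0,0,-22,0,0,0],
], grip=1)

```text
clock: 4.35
eef_pos: [507.0, -2.2, 267.2]
tool_rot: [3.141, 0.001, 2.837]
force: [-0.6, 0.7, -0.1]
width: 85.2
```

```bash
python3 st.py; python3 - <<'E'
from h import *
i=eyes.get_image("side")[:,:,::-1]; cv2.imwrite("pics/side1.png",i)
w=eyes.get_image("wrist")[:,:,::-1]; cv2.imwrite("pics/w2.png",w)
a=cv2.resize(cv2.convertScaleAbs(i[240:420,180:420],alpha=1.5),None,fx=3.3,fy=3.3,interpolation=cv2.INTER_CUBIC)
cv2.imwrite("pics/side1c.png",a)
E
```

```text
clk 4.35 tcp [507.   -2.2 267.2] unit [-120.6   -0.4  267.2] rot [3.141e+00 1.000e-03 2.837e+00] w 85.2
Funit [-0.79  0.5  -0.15] Munit [ 0.02   0.018 -0.053] q [ 0.21  0.4  -0.37  1.86  0.18  0.92  1.03]
```

View pics/side1c.png

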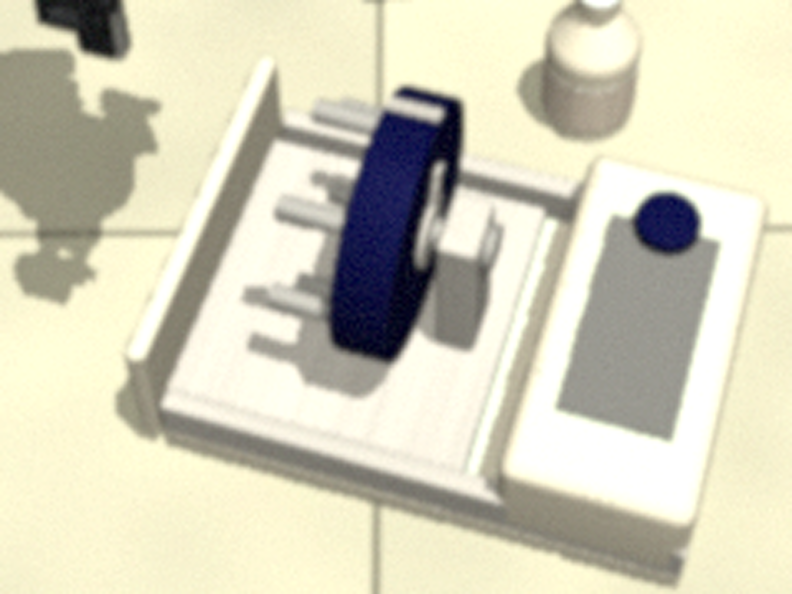

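View pics/w2.png

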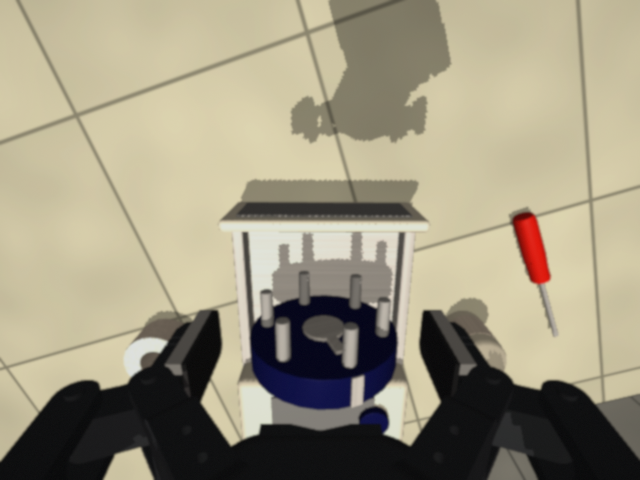

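The tray now meets the rails in both views. In the wrist picture the peg tips are at about (283,321), (350,327), (383,301), (266,293), (356,277) and (304,273), and the rib and stripe run towards the (350,327) peg. Next: fit the wheel angle and check tray travel.

```bash
cat > m2.py <<'E'
from st import *
P=lambda u,v:(180+u/3.3,240+v/3.3)
for p in[(266,57),(131,355)]: print("panel top",U(onz("side",*P(*p),95)).round(1))
print("wheel stripe?",)
ct=cam("wrist")
def onx(u,v,x):
    o_,d=ray("wrist",u,v,ct); a=U(o_); b=U(o_+d)-a; return a+b*(x-a[0])/b[0]
tips=[(283,321),(350,327),(383,301),(356,277),(304,273),(266,293)]
for x in(-51,-55):
    q=np.array([onx(*t,x)[1:] for t in tips]); c0=q.mean(0); d=q-c0
    print(x,"centre",c0.round(1),"r",np.linalg.norm(d,axis=1).round(1),"ang from up toward +y",np.degrees(np.arctan2(d[:,0],d[:,1])).round(1))
for u,v in[(220,228),(428,228)]: print("panel top edge, wrist",U(onz("wrist",u,v,95,ct)).round(1))
E
python3 m2.py
```

```text
panel top [-111.8  101.5   95. ]
panel top [-112.8  -95.    95. ]
wheel stripe?
-51 centre [  3.3 116.6] r [54.  55.1 54.6 54.7 56.7 55. ] ang from up toward +y [ -38.4   21.9   80.7  141.2 -158.7  -97.1]
-55 centre [  3.2 124.1] r [52.6 53.6 53.1 53.3 55.2 53.6] ang from up toward +y [ -38.4   21.9   80.7  141.2 -158.7  -97.1]
panel top edge, wrist [-111.   -93.5   95. ]
panel top edge, wrist [-110.9  100.8   95. ]
```

```bash
cat > gen.py <<'E'
from st import *
import json,sys
CY,CZ=3.2,120.
R0=R3@np.diag([-1.,1.,-1.])
def pose(x,rho,phi,tilt=None):
    tilt=phi if tilt is None else tilt; a=np.radians(phi)
    return W([x,CY+rho*np.sin(a),CZ+rho*np.cos(a)]), R0@Rn.from_euler('x',tilt,degrees=True).as_matrix()
def rel(base,tgt):
    p0,r0=base; p,r=tgt
    return [round(float(v),2) for v in np.r_[r0.T@(p-p0)/10, np.degrees(Rn.from_matrix(r0.T@r).as_rotvec())]]
def rows(base,path): print([rel(base,pose(*k)) for k in path])
E
python3 - <<'E'
from gen import *
base=(np.array([506.8,-1.9,267.3]),Rn.from_euler('xyz',[np.pi,0,2.8379]).as_matrix())
rows(base,[(-80,115,21.9)])
rows(pose(-38,115,21.9) , [(-38,90,21.9),(-38,36,21.9)])
rows(base,[(-38,115,21.9)])
E
```

```text
[[-4.09, 4.62, 4.06, 21.9, -0.0, -0.02]]
[[0.0, -0.0, 2.5, 0.0, 0.0, 0.0], [-0.0, -0.0, 7.9, 0.0, 0.0, 0.0]]
[[-8.29, 4.62, 4.06, 21.9, -0.0, -0.02]]
```

Emit:
move_arm([
  [-2,1.2,1,5.5,0,0],
  [-4.1,2.3,2,11,0,0],
  [-6.2,3.5,3,16.5,0,0],
  [-8.3,4.6,4.1,21.9,0,0],
  [-8.3,4.6,4.1,21.9,0,0],
  [-8.3,4.6,4.1,21.9,0,0],
], grip=-0.05)

```text
clock: 5.05
eef_pos: [598.3, 18.2, 223.7]
tool_rot: [-2.757, -0.005, 2.84]
force: [-0.6, -0.4, 0.7]
width: 40.6
```

```bash
python3 st.py; python3 - <<'E'
from gen import *
w=eyes.get_image("wrist")[:,:,::-1]
ct=cam("wrist")
w=np.ascontiguousarray(w)
for ph in range(0,360,60):   # predicted tips
    a=np.radians(21.9+ph); p=px("wrist",W([-51,CY+55*np.sin(a),CZ+55*np.cos(a)]),ct); print(ph,p.round(0))
    cv2.circle(w,tuple(int(v) for v in p.round()),2,(0,255,0),-1)
cv2.imwrite("pics/w3.png",cv2.convertScaleAbs(w,alpha=1.4))
E
```

```text
clk 5.05 tcp [598.3  18.2 223.7] unit [-39.6  46.4 223.7] rot [-2.757 -0.005  2.84 ] w 40.6
Funit [-0.45 -0.51  0.66] Munit [0.372 0.022 0.021] q [-0.14  0.68 -0.21  1.53  0.47  1.22  0.72]
0 [319. 245.]
60 [389. 231.]
120 [377. 212.]
180 [320. 204.]
240 [262. 212.]
300 [250. 231.]
```

View pics/w3.png

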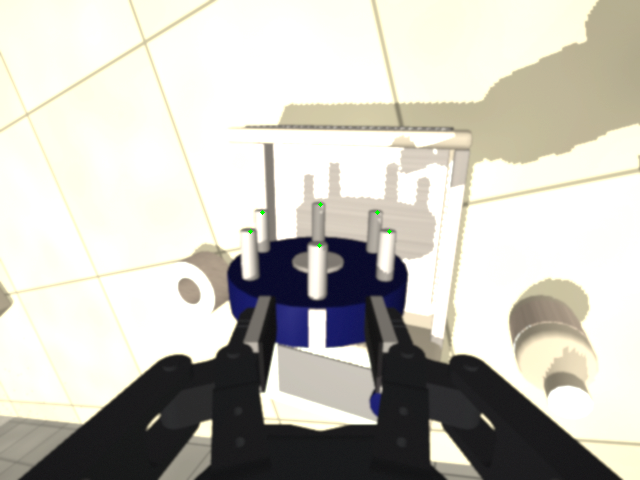

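Overlay check: the predicted tips (green) sit on all six peg ends, with the rib peg centred between the jaws at (318,245). Before gripping I'll calibrate the wrist moment against tilt in free air, since the tool's weight shows up in the moment once tilted.

```bash
python3 - <<'E'
from gen import *
b=pose(-38,115,21.9)
rows(b,[(-38,115,k) for k in (29,37,45,53,60)])
b=pose(-38,115,60)
rows(b,[(-38,115,k) for k in (52,44,36,28,20,12,4,-4,-12,-20,-28,-36,-44,-50)])
E
```

```text
[[-0.0, 1.42, 0.09, 7.1, -0.0, 0.0], [-0.0, 3.0, 0.4, 15.1, -0.0, 0.0], [0.0, 4.51, 0.92, 23.1, 0.0, 0.0], [-0.0, 5.94, 1.65, 31.1, -0.0, 0.0], [-0.0, 7.1, 2.45, 38.1, 0.0, 0.0]]
[[0.0, -1.6, 0.11, -8.0, -0.0, -0.0], [-0.0, -3.17, 0.45, -16.0, -0.0, 0.0], [-0.0, -4.68, 0.99, -24.0, -0.0, -0.0], [0.0, -6.09, 1.75, -32.0, -0.0, 0.0], [0.0, -7.39, 2.69, -40.0, -0.0, 0.0], [-0.0, -8.55, 3.8, -48.0, -0.0, 0.0], [-0.0, -9.53, 5.07, -56.0, -0.0, -0.0], [-0.0, -10.34, 6.46, -64.0, -0.0, -0.0], [0.0, -10.94, 7.95, -72.0, -0.0, 0.0], [0.0, -11.33, 9.5, -80.0, -0.0, 0.0], [0.0, -11.49, 11.1, -88.0, -0.0, 0.0], [-0.0, -11.44, 12.7, -96.0, -0.0, -0.0], [-0.0, -11.16, 14.28, -104.0, 0.0, -0.0], [0.0, -10.81, 15.43, -110.0, 0.0, -0.0]]
```

Emit:
move_arm([
  [0,1.4,0.1,7.1,0,0],
  [0,3.0,0.4,15.1,0,0],
  [0,4.5,0.9,23.1,0,0],
  [0,5.9,1.65,31.1,0,0],
  [0,7.1,2.45,38.1,0,0],
  [0,7.1,2.45,38.1,0,0],
  [0,7.1,2.45,38.1,0,0],
  [0,7.1,2.45,38.1,0,0],
])

```text
clock: 5.9
eef_pos: [617.8, 68.9, 180.9]
tool_rot: [-2.098, 0.005, 2.835]
force: [0.4, -1.1, 0.5]
width: 40.7
```

```bash
python3 st.py
```

```text
clk 5.9 tcp [617.8  68.9 180.9] unit [-36.1 100.6 180.9] rot [-2.098  0.005  2.835] w 40.7
Funit [ 0.71 -0.96  0.45] Munit [ 0.857 -0.037  0.047] q [-0.49  1.09 -0.02  1.16  0.67  1.75  0.56]
```

Emit:
move_arm([
  [0,-1.6,0.1,-8,0,0],
  [0,-3.2,0.45,-16,0,0],
  [0,-4.7,1.0,-24,0,0],
  [0,-6.1,1.75,-32,0,0],
  [0,-7.4,2.7,-40,0,0],
  [0,-8.55,3.8,-48,0,0],
  [0,-9.5,5.1,-56,0,0],
  [0,-10.3,6.5,-64,0,0],
  [0,-10.9,8,-72,0,0],
  [0,-11.3,9.5,-80,0,0],
  [0,-11.5,11.1,-88,0,0],
  [0,-11.4,12.7,-96,0,0],
  [0,-11.2,14.3,-104,0,0],
  [0,-10.8,15.4,-110,0,0],
  [0,-10.8,15.4,-110,0,0],
  [0,-10.8,15.4,-110,0,0],
  [0,-10.8,15.4,-110,0,0],
])

```text
clock: 7.6
eef_pos: [561.4, -106.3, 197.0]
tool_rot: [2.273, 0.005, 2.841]
force: [1.1, 0.6, 1.1]
width: 40.8
```

```bash
python3 st.py
```

```text
clk 7.6 tcp [ 561.4 -106.3  197. ] unit [-37.6 -83.4 197. ] rot [2.273 0.005 2.841] w 40.8
Funit [0.85 0.87 1.09] Munit [-0.725  0.031  0.024] q [ 1.1   0.93 -0.88  1.77 -0.26  0.82  1.9 ]
```

```bash
python3 - <<'E'
from gen import *
rows(pose(-38,115,-50),[(-38,115,-44),(-38,115,-38.1),(-38,36,-38.1)])
E
```

```text
[[-0.0, 1.2, 0.06, 6.0, -0.0, -0.0], [-0.0, 2.37, 0.25, 11.9, 0.0, -0.0], [-0.0, 0.74, 7.98, 11.9, 0.0, -0.0]]
```

Emit:
move_arm([
  [0,1.2,0.06,6,0,0],
  [0,2.37,0.25,11.9,0,0],
  [0,2.37,0.25,11.9,0,0],
  [0,1.96,2.2,11.9,0,0],
  [0,1.55,4.1,11.9,0,0],
  [0,1.15,6.1,11.9,0,0],
  [0,0.74,7.98,11.9,0,0],
  [0,0.74,7.98,11.9,0,0],
  [0,0.74,7.98,11.9,0,0],
])

```text
clock: 8.5
eef_pos: [580.8, -43.8, 149.5]
tool_rot: [2.478, 0.002, 2.84]
force: [0.3, -0.1, 0.9]
width: 40.7
```

```bash
python3 st.py; python3 - <<'E'
from gen import *
w=eyes.get_image("wrist")[:,:,::-1]
cv2.imwrite("pics/w4.png",cv2.convertScaleAbs(w[100:460,120:520],alpha=1.6))
E
```

```text
clk 8.5 tcp [580.8 -43.8 149.5] unit [-37.8 -18.  149.5] rot [2.478e+00 2.000e-03 2.840e+00] w 40.7
Funit [ 0.33 -0.05  0.92] Munit [-0.673  0.012 -0.019] q [ 0.86  0.86 -0.76  1.85 -0.2   0.61  1.74]
```

View pics/w4.png

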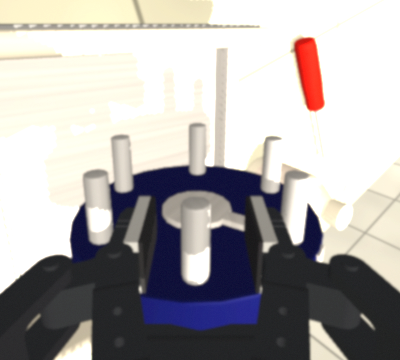

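The peg (crop px 196,240) stands centred between the jaws, with the neighbouring pegs outside the fingers. Closing.

Emit:
move_arm([
  [0,0,0,0,0,0],
  [0,0,0,0,0,0],
  [0,0,0,0,0,0],
  [0,0,0,0,0,0],
  [0,0,0,0,0,0],
], grip=-1)

```text
clock: 9.05
eef_pos: [580.7, -45.6, 148.7]
tool_rot: [2.477, 0.001, 2.837]
force: [-2.6, -3.5, 6.7]
width: 10.5
```

```bash
python3 st.py;  python3 - <<'E'
from gen import *
rows(pose(-38,36,-38.1),[(-38,36,k) for k in (-34,-30,-26,-22,-18,-14,-10,-6,-2,2,6,10)])
E
```

```text
clk 9.05 tcp [580.7 -45.6 148.7] unit [-37.3 -19.8 148.7] rot [2.477e+00 1.000e-03 2.837e+00] w 10.5
Funit [-1.4  -4.09  6.7 ] Munit [-0.575  0.182  0.153] q [ 0.87  0.86 -0.76  1.85 -0.2   0.61  1.74]
[[0.0, 0.26, 0.01, 4.1, -0.0, -0.0], [-0.0, 0.51, 0.04, 8.1, -0.0, -0.0], [-0.0, 0.75, 0.08, 12.1, -0.0, 0.0], [0.0, 1.0, 0.14, 16.1, -0.0, -0.0], [-0.0, 1.24, 0.22, 20.1, -0.0, -0.0], [0.0, 1.47, 0.31, 24.1, -0.0, -0.0], [0.0, 1.7, 0.42, 28.1, -0.0, -0.0], [0.0, 1.91, 0.55, 32.1, -0.0, -0.0], [0.0, 2.12, 0.69, 36.1, -0.0, -0.0], [-0.0, 2.32, 0.85, 40.1, -0.0, -0.0], [0.0, 2.51, 1.01, 44.1, -0.0, -0.0], [0.0, 2.68, 1.2, 48.1, -0.0, -0.0]]
```

```bash
cat > lg.py <<'E'
from gen import *
t=ctrl.read_state(); p=U(t['eef_pos']); F=R3.T@t['force']; M=R3.T@t['torque']
R_=R3.T@Rn.from_euler('xyz',t['tool_rot']).as_matrix(); tilt=np.degrees(np.arctan2(-R_[1,2],-R_[2,2]))
ph=np.degrees(np.arctan2(p[1]-CY,p[2]-CZ))
Mx=M[0]-0.97*np.sin(np.radians(tilt))
T=Mx+(p[1]-CY)/1000*F[2]-(p[2]-CZ)/1000*F[1]   # torque about axle (+unit x) on tool
open("log.txt","a").write(" ".join(f"{v:.4f}" for v in[t['clock'],ph,tilt,T,Mx,*F,*p])+"\n")
print(f"t{t['clock']:.2f} phi {ph:.1f} tilt {tilt:.1f} T {T:.3f} Mx {Mx:.3f} F {F.round(1)} rho {np.hypot(p[1]-CY,p[2]-CZ):.1f} w {t['width']:.1f}")
E
python3 lg.py
```

```text
t9.05 phi -38.6 tilt -38.1 T -0.014 Mx 0.023 F [-1.4 -4.1  6.7] rho 36.8 w 10.5
```

Emit:
move_arm([
  [0,0.25,0.01,4,0,0],
  [0,0.5,0.035,8,0,0],
  [0,0.75,0.08,12,0,0],
])

```text
clock: 9.35
eef_pos: [582.2, -41.3, 151.9]
tool_rot: [2.691, 0.001, 2.835]
force: [0.7, -1.3, -7.3]
width: 9.8
```

```bash
python3 lg.py
```

```text
t9.35 phi -29.9 tilt -25.8 T -0.563 Mx -0.729 F [ 1.1 -1.  -7.3] rho 36.8 w 9.8
```

Emit:
move_arm([
  [0,0.25,0.01,4,0,0],
  [0,0.5,0.035,8,0,0],
  [0,0.75,0.08,12,0,0],
])

```text
clock: 9.65
eef_pos: [584.4, -34.1, 155.0]
tool_rot: [2.9, 0.001, 2.836]
force: [0.5, -2.7, -7.6]
width: 9.6
```

```bash
python3 lg.py
```

```text
t9.65 phi -17.3 tilt -13.8 T -0.549 Mx -0.716 F [ 1.2 -2.4 -7.6] rho 36.6 w 9.6
```

```bash
cat > an.py <<'E'
import numpy as np
d=np.atleast_2d(np.loadtxt("log.txt"))
from gen import CY,CZ
L=.195; a=np.radians(d[:,2]); y=(d[:,9]-CY)/1e3+L*np.sin(a); z=(d[:,10]-CZ)/1e3+L*np.cos(a)
T=d[:,4]+y*d[:,7]-z*d[:,6]; Ft=(np.sin(a)*d[:,7]-np.cos(a)*d[:,6])
Ft2=Ft*.055
if __name__=="__main__":
    for r in zip(d[:,0],d[:,1],d[:,2],T,Ft2): print(*[round(float(v),3) for v in r])
E
python3 lg.py
```

```text
t9.65 phi -17.3 tilt -13.8 T -0.549 Mx -0.716 F [ 1.2 -2.4 -7.6] rho 36.6 w 9.6
```

Emit:
move_arm([
  [0,0.25,0.01,4,0,0],
  [0,0.5,0.035,8,0,0],
  [0,0.75,0.08,12,0,0],
])

```text
clock: 9.95
eef_pos: [586.8, -26.7, 156.3]
tool_rot: [3.11, 0.001, 2.836]
force: [-0.4, -4.4, -4.9]
width: 9.6
```

```bash
python3 lg.py
```

```text
t9.95 phi -4.9 tilt -1.8 T -0.434 Mx -0.605 F [ 0.9 -4.3 -4.9] rho 36.4 w 9.6
```

Emit:
move_arm([
  [0,0.25,0.01,4,0,0],
  [0,0.5,0.035,8,0,0],
  [0,0.75,0.08,12,0,0],
])

```text
clock: 10.25
eef_pos: [589.1, -19.1, 155.9]
tool_rot: [-2.964, 0.002, 2.837]
force: [0.1, -3.3, -2.8]
width: 9.5
```

```bash
python3 lg.py
```

```text
t10.25 phi 7.7 tilt 10.2 T -0.329 Mx -0.428 F [ 1.1 -3.1 -2.8] rho 36.3 w 9.5
```

Emit:
move_arm([
  [0,0.25,0.01,4,0,0],
  [0,0.5,0.035,8,0,0],
  [0,0.75,0.08,12,0,0],
])

```text
clock: 10.55
eef_pos: [591.4, -11.8, 153.9]
tool_rot: [-2.755, 0.002, 2.837]
force: [1.0, -3.2, -3.3]
width: 10.2
```

```bash
python3 lg.py
```

```text
t10.55 phi 20.2 tilt 22.1 T -0.296 Mx -0.349 F [ 1.9 -2.8 -3.3] rho 36.1 w 10.2
```

Emit:
move_arm([
  [0,0.25,0.01,4,0,0],
  [0,0.5,0.035,8,0,0],
  [0,0.75,0.08,12,0,0],
])

```text
clock: 10.85
eef_pos: [593.5, -5.3, 150.3]
tool_rot: [-2.546, 0.001, 2.837]
force: [0.6, -3.3, -2.0]
width: 9.9
```

```bash
python3 lg.py
```

```text
t10.85 phi 32.6 tilt 34.1 T -0.251 Mx -0.303 F [ 1.6 -3.  -2. ] rho 35.9 w 9.9
```

Emit:
move_arm([
  [0,0.25,0.01,4,0,0],
  [0,0.5,0.035,8,0,0],
  [0,0.75,0.08,12,0,0],
])

```text
clock: 11.15
eef_pos: [595.3, 0.4, 145.3]
tool_rot: [-2.336, 0.001, 2.838]
force: [1.3, -4.5, -0.4]
width: 10.2
```

```bash
python3 lg.py
```

```text
t11.15 phi 45.0 tilt 46.1 T -0.265 Mx -0.353 F [ 2.5 -3.9 -0.4] rho 35.8 w 10.2
```

Emit:
move_arm([
  [0,0.25,0.01,4,0,0],
  [0,0.5,0.035,8,0,0],
  [0,0.75,0.08,12,0,0],
])

```text
clock: 11.45
eef_pos: [596.7, 4.9, 139.2]
tool_rot: [-2.127, 0.001, 2.838]
force: [2.2, -4.8, 0.5]
width: 9.7
```

```bash
python3 lg.py; python3 an.py
```

```text
t11.45 phi 57.4 tilt 58.1 T -0.241 Mx -0.331 F [ 3.5 -4.   0.5] rho 35.7 w 9.7
9.05 -38.639 -38.082 -0.192 -0.05
9.35 -29.938 -25.843 0.233 0.224
9.65 -17.292 -13.823 0.261 0.229
9.65 -17.292 -13.823 0.261 0.229
9.95 -4.873 -1.825 0.435 0.245
10.25 7.66 10.162 0.174 0.142
10.55 20.227 22.147 -0.035 0.074
10.85 32.641 34.139 0.012 0.074
11.15 44.997 46.133 0.202 0.132
11.45 57.383 58.132 0.242 0.136
```

Emit:
move_arm([
  [0,-0.25,0.01,-4,0,0],
  [0,-0.5,0.035,-8,0,0],
  [0,-0.75,0.08,-12,0,0],
])

```text
clock: 11.75
eef_pos: [593.3, 5.1, 139.7]
tool_rot: [-2.35, -0.006, 2.839]
force: [-1.4, 1.1, -14.4]
width: 10.0
```

```bash
python3 lg.py
```

```text
t11.75 phi 56.0 tilt 45.4 T 1.818 Mx 2.250 F [ -1.7   0.6 -14.4] rho 35.2 w 10.0
```

Emit:
move_arm([
  [0,-0.25,0.01,-4,0,0],
  [0,-0.5,0.035,-8,0,0],
  [0,-0.75,0.08,-12,0,0],
])

```text
clock: 12.05
eef_pos: [591.8, 0.3, 145.8]
tool_rot: [-2.56, -0.005, 2.839]
force: [-0.5, 3.1, -15.0]
width: 9.9
```

```bash
python3 lg.py
```

```text
t12.05 phi 43.1 tilt 33.3 T 1.882 Mx 2.316 F [ -1.4   2.8 -15. ] rho 35.4 w 9.9
```

Emit:
move_arm([
  [0,-0.25,0.01,-4,0,0],
  [0,-0.5,0.035,-8,0,0],
  [0,-0.75,0.08,-12,0,0],
])

```text
clock: 12.35
eef_pos: [590.2, -5.4, 150.5]
tool_rot: [-2.769, -0.004, 2.839]
force: [0.3, 5.8, -12.6]
width: 10.0
```

```bash
python3 lg.py
```

```text
t12.35 phi 31.0 tilt 21.3 T 1.728 Mx 2.130 F [ -1.4   5.7 -12.6] rho 35.5 w 10.0
```

Emit:
move_arm([
  [0,-0.25,0.01,-4,0,0],
  [0,-0.5,0.035,-8,0,0],
  [0,-0.75,0.08,-12,0,0],
])

```text
clock: 12.65
eef_pos: [588.5, -12.0, 153.7]
tool_rot: [-2.979, -0.002, 2.84]
force: [-0.1, 7.5, -11.0]
width: 9.9
```

```bash
python3 lg.py
```

```text
t12.65 phi 18.8 tilt 9.3 T 1.681 Mx 2.047 F [ -2.4   7.1 -11. ] rho 35.6 w 9.9
```

Emit:
move_arm([
  [0,-0.25,0.01,-4,0,0],
  [0,-0.5,0.035,-8,0,0],
  [0,-0.75,0.08,-12,0,0],
])

```text
clock: 12.95
eef_pos: [586.7, -19.2, 155.5]
tool_rot: [3.096, -0.001, 2.84]
force: [0.3, 9.4, -7.5]
width: 10.0
```

```bash
python3 lg.py
```

```text
t12.95 phi 6.5 tilt -2.6 T 1.617 Mx 1.970 F [-2.5  9.1 -7.5] rho 35.8 w 10.0
```

Emit:
move_arm([
  [0,-0.25,0.01,-4,0,0],
  [0,-0.5,0.035,-8,0,0],
  [0,-0.75,0.08,-12,0,0],
])

```text
clock: 13.25
eef_pos: [584.9, -26.7, 155.8]
tool_rot: [2.887, -0.0, 2.84]
force: [1.5, 9.6, -5.2]
width: 9.7
```

```bash
python3 lg.py
```

```text
t13.25 phi -5.8 tilt -14.6 T 1.592 Mx 1.916 F [-1.5  9.6 -5.2] rho 36.0 w 9.7
```

Emit:
move_arm([
  [0,-0.25,0.01,-4,0,0],
  [0,-0.5,0.035,-8,0,0],
  [0,-0.75,0.08,-12,0,0],
])

```text
clock: 13.55
eef_pos: [583.0, -34.1, 154.3]
tool_rot: [2.677, 0.0, 2.84]
force: [2.1, 10.2, -4.2]
width: 9.7
```

```bash
python3 lg.py
```

```text
t13.55 phi -18.2 tilt -26.6 T 1.494 Mx 1.803 F [-1.  10.4 -4.2] rho 36.1 w 9.7
```

Emit:
move_arm([
  [0,-0.25,0.01,-4,0,0],
  [0,-0.5,0.035,-8,0,0],
  [0,-0.75,0.08,-12,0,0],
])

```text
clock: 13.85
eef_pos: [581.1, -41.1, 151.1]
tool_rot: [2.468, 0.0, 2.84]
force: [2.5, 8.8, 1.4]
width: 9.7
```

```bash
python3 lg.py; python3 an.py | tail -8
```

```text
t13.85 phi -30.8 tilt -38.6 T 1.423 Mx 1.733 F [-0.3  9.2  1.4] rho 36.2 w 9.7
11.75 55.98 45.383 -0.26 -0.586
12.05 43.137 33.317 -0.177 -0.581
12.35 30.988 21.321 -0.192 -0.542
12.65 18.798 9.339 -0.04 -0.485
12.95 6.52 -2.636 -0.086 -0.48
13.25 -5.802 -14.612 0.035 -0.439
13.55 -18.211 -26.597 0.051 -0.407
13.85 -30.814 -38.595 -0.142 -0.441
```

```bash
cat > fit.py <<'E'
import numpy as np
from scipy.optimize import least_squares
d=np.loadtxt("log.txt"); _,i=np.unique(d[:,0],return_index=True); d=d[i]
d=d[d[:,0]>9.1]
a=np.radians(d[:,2])
def geo(L): return d[:,9]+L*np.sin(a), d[:,10]+L*np.cos(a)
gy,gz=geo(19)
# circle fit (centre) with r=55
f=least_squares(lambda v:np.hypot(gy-v[0],gz-v[1])-v[2],[3,120,55]).x; print("circle",f.round(2))
cy,cz=3.2,120
psi=np.arctan2(gy-cy,gz-cz)
s=np.sign(np.gradient(psi)); 
s=np.where(np.diff(psi,prepend=psi[0]-1)>0,1.,-1.)
Fy,Fz,Mx=d[:,6],d[:,7],d[:,4]
def model(v,full=False):
    L,A,B,fr=v[:4]; dk=v[4]
    y,z=geo(L*1000); T=Mx+dk*np.sin(a)+(y-cy)/1e3*Fz-(z-cz)/1e3*Fy
    r=T-(A*np.cos(psi)+B*np.sin(psi)+fr*s)
    return (T,r) if full else np.r_[r/.05,(fr-.33)/.02,(np.hypot(A,B)-.25)/.025,dk/.05]
for Fb in (0,):
    o=least_squares(model,[.19,.1,-.2,.33,0]); L,A,B,fr,dk=o.x
    T,r=model(o.x,True)
    # G=A cos psi + B sin psi resists +psi. weight at angle psi+b: pulls +psi with sin(psi+b)*mgr -> G=-m sin(psi+b)
    m=np.hypot(A,B); b=np.degrees(np.arctan2(-A,-B))
    J=o.jac; C=np.linalg.inv(J.T@J)
    print("L %.3f f %.3f m %.3f weight = psi+%.1f deg"%(L,fr,m,b),"rms",r.std().round(3),"sd AB",np.sqrt(np.diag(C))[1:3].round(3))
for q in zip(d[:,0],np.degrees(psi),d[:,2],s,T,T-fr*s,r): print(*[round(float(x),2) for x in q])
E
python3 fit.py
```

```text
circle [  2.49 120.07  54.95]
L 0.219 f 0.304 m 0.237 weight = psi+-2.5 deg rms 0.12 sd AB [0.019 0.023]
9.35 -28.54 -25.84 1.0 0.34 0.04 -0.08
9.65 -16.11 -13.82 1.0 0.37 0.06 -0.01
9.95 -3.83 -1.82 1.0 0.54 0.24 0.21
10.25 8.52 10.16 1.0 0.23 -0.07 -0.05
10.55 20.89 22.15 1.0 -0.02 -0.32 -0.24
10.85 33.16 34.14 1.0 0.03 -0.28 -0.16
11.15 45.39 46.13 1.0 0.23 -0.07 0.09
11.45 57.64 58.13 1.0 0.27 -0.03 0.16
11.75 52.27 45.38 -1.0 -0.54 -0.23 -0.05
12.05 39.71 33.32 -1.0 -0.45 -0.14 -0.0
12.35 27.62 21.32 -1.0 -0.44 -0.14 -0.03
12.65 15.51 9.34 -1.0 -0.26 0.05 0.1
12.95 3.35 -2.64 -1.0 -0.29 0.01 0.01
13.25 -8.85 -14.61 -1.0 -0.15 0.16 0.11
13.55 -21.1 -26.6 -1.0 -0.11 0.19 0.1
13.85 -33.49 -38.59 -1.0 -0.31 -0.01 -0.15
```

Clamped pads add a torsion moment on the peg that masks the signal. I'll loosen the jaws slightly, since the bearing drag holds the wheel, and feel again with the pads just pushing the peg.

Emit:
move_arm([
  [0,0,0,0,0,0],
  [0,0,0,0,0,0],
  [0,0,0,0,0,0],
], grip=-0.62)

```text
clock: 14.15
eef_pos: [580.6, -44.4, 148.1]
tool_rot: [2.478, 0.001, 2.839]
force: [0.4, 0.6, 1.0]
width: 16.4
```

```bash
python3 lg.py
```

```text
t14.15 phi -37.8 tilt -38.0 T -0.028 Mx 0.012 F [0.2 0.7 1. ] rho 35.6 w 16.4
```

Emit:
move_arm([
  [0,0.25,0.01,4,0,0],
  [0,0.5,0.035,8,0,0],
  [0,0.75,0.08,12,0,0],
])

```text
clock: 14.45
eef_pos: [581.5, -41.1, 151.0]
tool_rot: [2.694, 0.0, 2.837]
force: [-0.8, -4.3, -7.9]
width: 16.0
```

```bash
python3 lg.py
```

```text
t14.45 phi -30.7 tilt -25.7 T -1.058 Mx -1.338 F [ 0.5 -4.3 -7.9] rho 36.1 w 16.0
```

Emit:
move_arm([
  [0,0.25,0.01,4,0,0],
  [0,0.5,0.035,8,0,0],
  [0,0.75,0.08,12,0,0],
])

```text
clock: 14.75
eef_pos: [583.6, -34.2, 154.7]
tool_rot: [2.903, 0.001, 2.837]
force: [-0.9, -5.3, -5.9]
width: 16.6
```

```bash
python3 lg.py
```

```text
t14.75 phi -17.8 tilt -13.7 T -1.005 Mx -1.257 F [ 0.7 -5.4 -5.9] rho 36.5 w 16.6
```

Emit:
move_arm([
  [0,0.25,0.01,4,0,0],
  [0,0.5,0.035,8,0,0],
  [0,0.75,0.08,12,0,0],
])

```text
clock: 15.05
eef_pos: [586.1, -26.6, 156.5]
tool_rot: [3.112, 0.002, 2.838]
force: [-1.4, -5.4, -3.8]
width: 16.4
```

```bash
python3 lg.py
```

```text
t15.05 phi -5.1 tilt -1.7 T -0.803 Mx -1.019 F [ 0.3 -5.6 -3.8] rho 36.7 w 16.4
```

Emit:
move_arm([
  [0,0.25,0.01,4,0,0],
  [0,0.5,0.035,8,0,0],
  [0,0.75,0.08,12,0,0],
])

```text
clock: 15.35
eef_pos: [588.5, -18.8, 156.4]
tool_rot: [-2.962, 0.002, 2.838]
force: [-1.0, -4.6, -2.3]
width: 16.0
```

```bash
python3 lg.py
```

```text
t15.35 phi 7.7 tilt 10.3 T -0.656 Mx -0.815 F [ 0.4 -4.7 -2.3] rho 36.8 w 16.0
```

Emit:
move_arm([
  [0,0.25,0.01,4,0,0],
  [0,0.5,0.035,8,0,0],
  [0,0.75,0.08,12,0,0],
])

```text
clock: 15.65
eef_pos: [591.0, -11.2, 154.6]
tool_rot: [-2.754, 0.002, 2.839]
force: [-0.3, -4.8, -1.7]
width: 16.6
```

```bash
python3 lg.py
```

```text
t15.65 phi 20.5 tilt 22.2 T -0.445 Mx -0.586 F [ 1.2 -4.7 -1.7] rho 37.0 w 16.6
```

Emit:
move_arm([
  [0,0.25,0.01,4,0,0],
  [0,0.5,0.035,8,0,0],
  [0,0.75,0.08,12,0,0],
])

```text
clock: 15.95
eef_pos: [593.2, -4.1, 151.1]
tool_rot: [-2.545, 0.002, 2.839]
force: [-0.2, -3.0, -0.5]
width: 15.9
```

```bash
python3 lg.py
```

```text
t15.95 phi 33.3 tilt 34.2 T -0.429 Mx -0.512 F [ 0.7 -3.  -0.5] rho 37.2 w 15.9
```

Emit:
move_arm([
  [0,0.25,0.01,4,0,0],
  [0,0.5,0.035,8,0,0],
  [0,0.75,0.08,12,0,0],
])

```text
clock: 16.25
eef_pos: [595.1, 2.0, 146.1]
tool_rot: [-2.337, 0.002, 2.84]
force: [-0.9, -3.7, 0.7]
width: 16.1
```

```bash
python3 lg.py
```

```text
t16.25 phi 45.7 tilt 46.1 T -0.258 Mx -0.374 F [ 0.2 -3.8  0.7] rho 37.4 w 16.1
```

Emit:
move_arm([
  [0,0.25,0.01,4,0,0],
  [0,0.5,0.035,8,0,0],
  [0,0.75,0.08,12,0,0],
])

```text
clock: 16.55
eef_pos: [596.6, 7.0, 140.0]
tool_rot: [-2.128, 0.002, 2.84]
force: [-0.2, -2.4, 0.7]
width: 16.2
```

```bash
python3 lg.py
```

```text
t16.55 phi 57.9 tilt 58.1 T -0.171 Mx -0.240 F [ 0.6 -2.4  0.7] rho 37.8 w 16.2
```

Emit:
move_arm([
  [0,0.25,0.01,4,0,0],
  [0,0.5,0.035,8,0,0],
  [0,0.75,0.08,12,0,0],
])

```text
clock: 16.85
eef_pos: [597.6, 10.5, 133.1]
tool_rot: [-1.919, 0.002, 2.84]
force: [-0.6, -0.6, 0.1]
width: 16.4
```

```bash
python3 lg.py
```

```text
t16.85 phi 69.8 tilt 70.0 T -0.194 Mx -0.206 F [-0.4 -0.8  0.1] rho 38.0 w 16.4
```

Emit:
move_arm([
  [0,-0.25,0.01,-4,0,0],
  [0,-0.5,0.035,-8,0,0],
  [0,-0.75,0.08,-12,0,0],
])

```text
clock: 17.15
eef_pos: [594.8, 9.9, 134.6]
tool_rot: [-2.14, -0.004, 2.841]
force: [-2.5, 1.1, -10.5]
width: 16.2
```

```bash
python3 lg.py
```

```text
t17.15 phi 66.9 tilt 57.4 T 1.499 Mx 1.863 F [ -2.7   0.3 -10.5] rho 37.2 w 16.2
```

Emit:
move_arm([
  [0,-0.25,0.01,-4,0,0],
  [0,-0.5,0.035,-8,0,0],
  [0,-0.75,0.08,-12,0,0],
])

```text
clock: 17.45
eef_pos: [593.9, 6.5, 141.9]
tool_rot: [-2.351, -0.003, 2.841]
force: [-1.0, 1.9, -10.0]
width: 16.5
```

```bash
python3 lg.py
```

```text
t17.45 phi 54.5 tilt 45.3 T 1.550 Mx 1.891 F [ -1.5   1.5 -10. ] rho 37.7 w 16.5
```

Emit:
move_arm([
  [0,-0.25,0.01,-4,0,0],
  [0,-0.5,0.035,-8,0,0],
  [0,-0.75,0.08,-12,0,0],
])

```text
clock: 17.75
eef_pos: [592.6, 2.0, 147.6]
tool_rot: [-2.561, -0.002, 2.842]
force: [-1.0, 5.5, -10.3]
width: 16.3
```

```bash
python3 lg.py
```

```text
t17.75 phi 43.3 tilt 33.3 T 1.398 Mx 1.803 F [ -2.6   4.9 -10.3] rho 38.0 w 16.3
```

Emit:
move_arm([
  [0,-0.25,0.01,-4,0,0],
  [0,-0.5,0.035,-8,0,0],
  [0,-0.75,0.08,-12,0,0],
])

```text
clock: 18.05
eef_pos: [590.9, -3.5, 152.2]
tool_rot: [-2.77, -0.001, 2.843]
force: [-0.2, 7.1, -7.3]
width: 16.0
```

```bash
python3 lg.py
```

```text
t18.05 phi 32.1 tilt 21.3 T 1.402 Mx 1.764 F [-2.3  6.7 -7.3] rho 38.0 w 16.0
```

Emit:
move_arm([
  [0,-0.25,0.01,-4,0,0],
  [0,-0.5,0.035,-8,0,0],
  [0,-0.75,0.08,-12,0,0],
])

```text
clock: 18.35
eef_pos: [588.9, -9.9, 155.5]
tool_rot: [-2.979, -0.0, 2.844]
force: [-2.1, 9.7, -2.7]
width: 15.9
```

```bash
python3 lg.py
```

```text
t18.35 phi 21.0 tilt 9.3 T 1.491 Mx 1.833 F [-4.9  8.6 -2.7] rho 38.0 w 15.9
```

Emit:
move_arm([
  [0,-0.25,0.01,-4,0,0],
  [0,-0.5,0.035,-8,0,0],
  [0,-0.75,0.08,-12,0,0],
])

```text
clock: 18.65
eef_pos: [587.0, -17.3, 157.4]
tool_rot: [3.096, 0.001, 2.844]
force: [-1.7, 9.4, 2.7]
width: 16.3
```

```bash
python3 lg.py
```

```text
t18.65 phi 9.1 tilt -2.6 T 1.616 Mx 1.914 F [-4.5  8.4  2.7] rho 37.8 w 16.3
```

Emit:
move_arm([
  [0,-0.25,0.01,-4,0,0],
  [0,-0.5,0.035,-8,0,0],
  [0,-0.75,0.08,-12,0,0],
])

```text
clock: 18.95
eef_pos: [585.3, -25.8, 157.2]
tool_rot: [2.888, 0.002, 2.844]
force: [-1.4, 7.3, 4.5]
width: 16.6
```

```bash
python3 lg.py
```

```text
t18.95 phi -4.2 tilt -14.5 T 1.419 Mx 1.676 F [-3.5  6.6  4.5] rho 37.3 w 16.6
```

Emit:
move_arm([
  [0,-0.25,0.01,-4,0,0],
  [0,-0.5,0.035,-8,0,0],
  [0,-0.75,0.08,-12,0,0],
])

```text
clock: 19.25
eef_pos: [583.2, -34.4, 154.6]
tool_rot: [2.68, 0.003, 2.842]
force: [0.1, 5.5, 2.6]
width: 16.3
```

```bash
python3 lg.py
```

```text
t19.25 phi -18.3 tilt -26.4 T 1.049 Mx 1.263 F [-1.5  5.3  2.6] rho 36.5 w 16.3
```

Emit:
move_arm([
  [0,-0.25,0.01,-4,0,0],
  [0,-0.5,0.035,-8,0,0],
  [0,-0.75,0.08,-12,0,0],
])

```text
clock: 19.55
eef_pos: [581.2, -41.9, 150.3]
tool_rot: [2.472, 0.002, 2.841]
force: [0.2, 4.8, 2.7]
width: 16.2
```

```bash
python3 lg.py
cat > fit2.py <<'E'
import numpy as np,sys
from scipy.optimize import least_squares
d=np.loadtxt("log.txt"); _,i=np.unique(d[:,0],return_index=True); d=d[i]
d=d[d[:,0]>14.4]
a=np.radians(d[:,2]); cy,cz=2.5,120.
s=np.where(d[:,4]<0,1.,-1.)
# peg centre: pads at +-8 mm, peg radius 6 -> peg lags 2 mm in tangent behind the tool
gy=d[:,9]+19*np.sin(a)-s*2*np.cos(a)-cy; gz=d[:,10]+19*np.cos(a)+s*2*np.sin(a)-cz
psi=np.arctan2(gy,gz); print("r",np.hypot(gy,gz).round(1))
T=-d[:,4]*.055
F=(np.sin(a)*d[:,7]-np.cos(a)*d[:,6])*.055
c=np.polyfit(d[:,4],F/.055,1); print("Ft vs Mx",c)
for name,t in(("Mx",-d[:,4]*.055*abs(c[0])),("F",F)):
    for fixm in(None,.25):
        g=lambda v:v[0]*s+v[3]-v[1]*np.sin(psi+v[2])-t
        h=lambda v:np.r_[g(v)/.02,(v[1]-.25)/(.03 if fixm else 9),(v[3])/.02]
        o=least_squares(h,[.33,.25,.4,0]); C=np.linalg.inv(o.jac.T@o.jac)
        print(name,"f %.3f m %.3f off %.3f"%(o.x[0],o.x[1],o.x[3]),"b=%.1f +- %.1f"%(np.degrees(o.x[2]),np.degrees(C[2,2]**.5)),"rms",g(o.x).std().round(3))
    for q in zip(np.degrees(psi),s,t,g(o.x)): print(*[round(float(x),2) for x in q],end=" | ")
    print()
E
python3 fit2.py
```

```text
t19.55 phi -32.5 tilt -38.3 T 0.680 Mx 0.874 F [-1.3  4.7  2.7] rho 35.9 w 16.2
r [54.8 55.4 55.7 55.9 56.3 56.6 57.  57.4 57.7 57.  57.4 57.5 57.4 57.3
 57.  56.3 55.4 54.6]
Ft vs Mx [-5.00502299  0.31004994]
Mx f 0.325 m 0.250 off 0.020 b=26.2 +- 3.6 rms 0.036
Mx f 0.325 m 0.250 off 0.020 b=26.2 +- 3.5 rms 0.036
-30.42 1.0 0.37 -0.0 | -17.79 1.0 0.35 -0.04 | -5.25 1.0 0.28 -0.02 | 7.26 1.0 0.22 -0.02 | 19.74 1.0 0.16 0.0 | 32.13 1.0 0.14 -0.01 | 44.34 1.0 0.1 0.01 | 56.36 1.0 0.07 0.03 | 68.16 1.0 0.06 0.04 | 66.04 -1.0 -0.51 -0.04 | 53.83 -1.0 -0.52 -0.03 | 42.48 -1.0 -0.5 -0.04 | 31.13 -1.0 -0.49 -0.03 | 19.74 -1.0 -0.5 0.02 | 7.85 -1.0 -0.53 0.08 | -4.94 -1.0 -0.46 0.07 | -18.35 -1.0 -0.35 0.01 | -31.8 -1.0 -0.24 -0.04 | 
F f 0.328 m 0.226 off 0.006 b=19.4 +- 4.3 rms 0.04
F f 0.328 m 0.231 off 0.011 b=20.3 +- 4.0 rms 0.04
-30.42 1.0 0.4 -0.02 | -17.79 1.0 0.36 -0.04 | -5.25 1.0 0.31 -0.03 | 7.26 1.0 0.23 0.0 | 19.74 1.0 0.2 -0.01 | 32.13 1.0 0.12 0.03 | 44.34 1.0 0.17 -0.04 | 56.36 1.0 0.1 0.01 | 68.16 1.0 0.02 0.09 | 66.04 -1.0 -0.49 -0.05 | 53.83 -1.0 -0.45 -0.09 | 42.48 -1.0 -0.54 0.02 | 31.13 -1.0 -0.49 -0.01 | 19.74 -1.0 -0.49 0.03 | 7.85 -1.0 -0.47 0.04 | -4.94 -1.0 -0.41 0.03 | -18.35 -1.0 -0.33 0.0 | -31.8 -1.0 -0.29 0.02 |
```

Good: friction 0.33, amplitude 0.25 N m, and the weight about 20–26° ahead of the held peg. Cranking the peg to +70° next, then regripping the peg at about −52° to take the weight down.

```bash
python3 - <<'E'
from gen import *
b=pose(-38,36,-38.1)
rows(b,[(-38,36,-38.1+9*k*0.9) for k in range(1,13)]+[(-38,36,69.9)]*1)
b=pose(-38,36,69.9); 
rows(b,[(-38,115,69.9)])
rows(pose(-38,115,69.9),[(-38,118,69.9-8*k) for k in range(1,16)]+[(-38,115,-52)])
rows(pose(-38,115,-52),[(-38,36,-52)])
E
```

```text
[[-0.0, 0.51, 0.04, 8.1, -0.0, -0.0], [-0.0, 1.0, 0.14, 16.2, -0.0, -0.0], [0.0, 1.48, 0.32, 24.3, -0.0, -0.0], [-0.0, 1.93, 0.56, 32.4, -0.0, -0.0], [-0.0, 2.34, 0.86, 40.5, -0.0, 0.0], [0.0, 2.7, 1.22, 48.6, -0.0, -0.0], [-0.0, 3.01, 1.62, 56.7, -0.0, -0.0], [0.0, 3.26, 2.07, 64.8, -0.0, -0.0], [0.0, 3.44, 2.54, 72.9, -0.0, -0.0], [-0.0, 3.56, 3.04, 81.0, -0.0, -0.0], [0.0, 3.6, 3.54, 89.1, -0.0, -0.0], [0.0, 3.57, 4.05, 97.2, -0.0, 0.0], [-0.0, 3.42, 4.71, 108.0, -0.0, 0.0]]
[[0.0, -0.0, -7.9, 0.0, 0.0, 0.0]]
[[0.0, -1.64, -0.19, -8.0, -0.0, 0.0], [0.0, -3.25, 0.16, -16.0, 0.0, 0.0], [-0.0, -4.8, 0.72, -24.0, -0.0, -0.0], [-0.0, -6.25, 1.49, -32.0, -0.0, 0.0], [-0.0, -7.58, 2.46, -40.0, -0.0, 0.0], [-0.0, -8.77, 3.6, -48.0, -0.0, -0.0], [-0.0, -9.78, 4.9, -56.0, 0.0, -0.0], [-0.0, -10.61, 6.33, -64.0, -0.0, 0.0], [0.0, -11.22, 7.85, -72.0, -0.0, 0.0], [-0.0, -11.62, 9.45, -80.0, -0.0, -0.0], [-0.0, -11.79, 11.09, -88.0, 0.0, -0.0], [-0.0, -11.74, 12.73, -96.0, -0.0, -0.0], [0.0, -11.45, 14.35, -104.0, -0.0, -0.0], [-0.0, -10.94, 15.92, -112.0, 0.0, 0.0], [-0.0, -10.22, 17.4, -120.0, -0.0, -0.0], [0.0, -9.76, 17.58, -121.9, -0.0, 0.0]]
[[-0.0, 0.0, 7.9, 0.0, 0.0, 0.0]]
```

Emit:
move_arm([
  [0,0.51,0.04,8.1,0,0],
  [0,1.0,0.14,16.2,0,0],
  [0,1.48,0.32,24.3,0,0],
  [0,1.93,0.56,32.4,0,0],
  [0,2.34,0.86,40.5,0,0],
  [0,2.7,1.22,48.6,0,0],
  [0,3.01,1.62,56.7,0,0],
  [0,3.26,2.07,64.8,0,0],
  [0,3.44,2.54,72.9,0,0],
  [0,3.56,3.04,81,0,0],
  [0,3.6,3.54,89.1,0,0],
  [0,3.57,4.05,97.2,0,0],
  [0,3.5,4.4,103,0,0],
  [0,3.42,4.71,108,0,0],
  [0,3.42,4.71,108,0,0],
])

```text
clock: 21.05
eef_pos: [595.9, 12.1, 128.1]
tool_rot: [-1.92, -0.005, 2.843]
force: [-1.9, 2.3, -3.5]
width: 16.3
```

```bash
python3 lg.py
```

```text
t21.05 phi 77.6 tilt 70.0 T 0.987 Mx 1.127 F [-2.5  1.6 -3.5] rho 37.5 w 16.3
```

Emit:
move_arm([
  [0,0,0,0,0,0],
  [0,0,-1,0,0,0],
  [0,0,-3,0,0,0],
  [0,0,-5.5,0,0,0],
  [0,0,-7.9,0,0,0],
], grip=-0.35)

```text
clock: 21.55
eef_pos: [620.4, 80.3, 161.9]
tool_rot: [-1.926, 0.003, 2.837]
force: [-0.2, 0.4, 0.2]
width: 27.5
```

Emit:
move_arm([
  [0,-1.6,-0.2,-8,0,0],
  [0,-3.25,0.16,-16,0,0],
  [0,-4.8,0.72,-24,0,0],
  [0,-6.25,1.5,-32,0,0],
  [0,-7.6,2.5,-40,0,0],
  [0,-8.8,3.6,-48,0,0],
  [0,-9.8,4.9,-56,0,0],
  [0,-10.6,6.3,-64,0,0],
  [0,-11.2,7.85,-72,0,0],
  [0,-11.6,9.45,-80,0,0],
  [0,-11.8,11.1,-88,0,0],
  [0,-11.7,12.7,-96,0,0],
  [0,-11.45,14.35,-104,0,0],
  [0,-10.9,15.9,-112,0,0],
  [0,-10.2,17.4,-120,0,0],
  [0,-9.76,17.58,-121.9,0,0],
  [0,-9.76,17.58,-121.9,0,0],
  [0,-9.76,17.58,-121.9,0,0],
], grip=-0.05)

```text
clock: 23.35
eef_pos: [560.5, -109.1, 192.1]
tool_rot: [2.235, 0.003, 2.84]
force: [0.0, 0.6, 0.6]
width: 40.4
```

```bash
python3 lg.py; python3 st.py; python3 - <<'E'
from gen import *
w=np.ascontiguousarray(eyes.get_image("wrist")[:,:,::-1])
ct=cam("wrist")
w=cv2.convertScaleAbs(w,alpha=1.5)
for ph in range(0,360,60):
    a=np.radians(-51.8+ph); p=px("wrist",W([-51,2.8+55*np.sin(a),CZ+55*np.cos(a)]),ct); print(ph,p.round(0))
    cv2.circle(w,tuple(int(v) for v in p.round()),2,(0,255,0),-1)
cv2.imwrite("pics/w5.png",w)
E
```

```text
t23.35 phi -51.2 tilt -51.9 T -0.160 Mx -0.060 F [-0.2  0.6  0.6] rho 115.0 w 40.4
clk 23.35 tcp [ 560.5 -109.1  192.1] unit [-37.6 -86.4 192.1] rot [2.235 0.003 2.84 ] w 40.4
Funit [-0.15  0.6   0.64] Munit [-0.823 -0.025 -0.058] q [ 0.96  0.86 -0.57  1.76 -0.59  0.92  2.22]
0 [316. 242.]
60 [386. 229.]
120 [374. 209.]
180 [317. 202.]
240 [260. 209.]
300 [247. 228.]
```

View pics/w5.png

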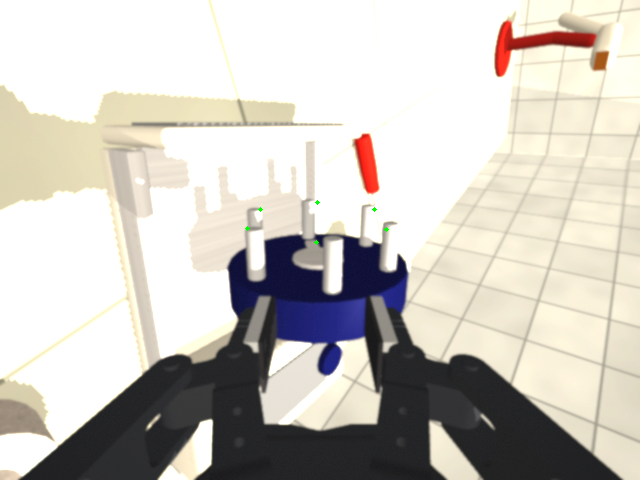

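The wheel overshot a little on the faster sweep: the peg is at (333,237), not the predicted (316,242). Re-estimating its angle.

```bash
python3 - <<'E'
from gen import *
ct=cam("wrist")
from scipy.optimize import least_squares
ob=np.array([(333,239),(389,225),(368,207),(309,201),(255,211),(255,230)])
def f(v):
    r=[]
    for k,(u,w) in enumerate(ob):
        a=np.radians(v[0]+60*k); r+=list(px("wrist",W([v[1],v[2]+55*np.sin(a),v[3]+55*np.cos(a)]),ct)-(u,w))
    return r
o=least_squares(f,[-42,-51,2.5,120]); print(o.x.round(1),np.round(o.fun,1))
rows(pose(-38,115,-52),[(-38,115,-46),(-38,115,-40.5),(-38,36,-40.5)])
E
```

```text
[-42.4 -50.5   7.3 117.7] [-0.7  0.9  0.7 -0.7 -0.5 -0.5 -0.4  0.3  0.7 -0.5  0.2  0.3]
[[-0.0, 1.2, 0.06, 6.0, 0.0, 0.0], [-0.0, 2.29, 0.23, 11.5, 0.0, 0.0], [-0.0, 0.72, 7.97, 11.5, 0.0, 0.0]]
```

Emit:
move_arm([
  [0,1.2,0.06,6,0,0],
  [0,2.3,0.23,11.5,0,0],
  [0,2.3,0.23,11.5,0,0],
  [0,1.9,2.1,11.5,0,0],
  [0,1.5,4.1,11.5,0,0],
  [0,1.1,6.1,11.5,0,0],
  [0,0.72,7.97,11.5,0,0],
  [0,0.72,7.97,11.5,0,0],
])

```text
clock: 24.2
eef_pos: [579.3, -42.3, 146.9]
tool_rot: [2.433, -0.001, 2.844]
force: [-0.1, -0.3, 0.7]
width: 40.9
```

Emit:
move_arm([
  [0,0,0,0,0,0],
  [0,0,0,0,0,0],
  [0,0,0,0,0,0],
  [0,0,0,0,0,0],
], grip=-0.64)

```text
clock: 24.6
eef_pos: [580.3, -46.6, 147.3]
tool_rot: [2.435, 0.001, 2.837]
force: [0.5, -0.5, -0.5]
width: 15.4
```

```bash
python3 lg.py; python3 -c "
from h import *
cv2.imwrite('pics/w6.png',cv2.convertScaleAbs(eyes.get_image('wrist')[100:460,120:520,::-1],alpha=1.5))"
```

```text
t24.60 phi -41.4 tilt -40.5 T -0.021 Mx -0.042 F [ 0.6 -0.3 -0.5] rho 36.4 w 15.4
```

View pics/w6.png

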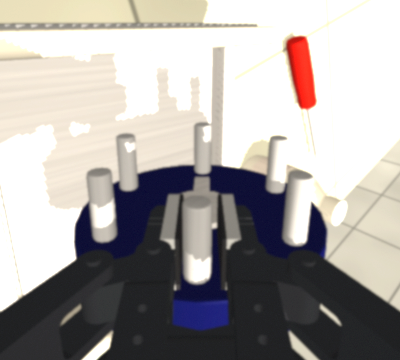

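The peg is between the jaws (197,240) with neighbours clear, and the rib is on the opposite side as expected. Slow loose sweep to the new region, reading as I go.

Emit:
move_arm([
  [0,0.25,0.01,4,0,0],
  [0,0.5,0.035,8,0,0],
  [0,0.75,0.08,12,0,0],
  [0,0.99,0.14,16,0,0],
  [0,1.23,0.22,20,0,0],
  [0,1.46,0.31,24,0,0],
  [0,1.69,0.42,28,0,0],
  [0,1.91,0.55,32,0,0],
  [0,2.12,0.69,36,0,0],
])

```text
clock: 25.55
eef_pos: [586.0, -27.6, 155.8]
tool_rot: [3.067, 0.001, 2.837]
force: [-1.1, -1.0, -1.8]
width: 15.1
```

```bash
python3 lg.py
```

```text
t25.55 phi -6.6 tilt -4.3 T -0.398 Mx -0.452 F [-0.7 -1.3 -1.8] rho 36.0 w 15.1
```

Emit:
move_arm([
  [0,0.25,0.01,4,0,0],
  [0,0.5,0.035,8,0,0],
  [0,0.75,0.08,12,0,0],
])

```text
clock: 25.85
eef_pos: [588.1, -20.5, 155.7]
tool_rot: [-3.006, 0.001, 2.837]
force: [-0.8, -3.1, -1.8]
width: 15.2
```

```bash
python3 lg.py
```

```text
t25.85 phi 5.2 tilt 7.8 T -0.462 Mx -0.570 F [ 0.1 -3.2 -1.8] rho 35.8 w 15.2
```

Emit:
move_arm([
  [0,0.25,0.01,4,0,0],
  [0,0.5,0.035,8,0,0],
  [0,0.75,0.08,12,0,0],
])

```text
clock: 26.15
eef_pos: [590.3, -13.8, 154.2]
tool_rot: [-2.796, 0.0, 2.837]
force: [-0.5, -3.0, -0.8]
width: 15.4
```

```bash
python3 lg.py
```

```text
t26.15 phi 16.7 tilt 19.8 T -0.549 Mx -0.643 F [ 0.4 -3.  -0.8] rho 35.7 w 15.4
```

Emit:
move_arm([
  [0,0.25,0.01,4,0,0],
  [0,0.5,0.035,8,0,0],
  [0,0.75,0.08,12,0,0],
])

```text
clock: 26.45
eef_pos: [592.3, -7.5, 151.3]
tool_rot: [-2.586, 0.0, 2.836]
force: [-1.2, -4.5, 0.7]
width: 15.1
```

```bash
python3 lg.py
```

```text
t26.45 phi 28.4 tilt 31.8 T -0.674 Mx -0.833 F [ 0.2 -4.7  0.7] rho 35.5 w 15.1
```

Emit:
move_arm([
  [0,0.25,0.01,4,0,0],
  [0,0.5,0.035,8,0,0],
  [0,0.75,0.08,12,0,0],
])

```text
clock: 26.75
eef_pos: [594.0, -1.9, 147.0]
tool_rot: [-2.376, 0.001, 2.836]
force: [-0.9, -4.9, 1.9]
width: 15.3
```

```bash
python3 lg.py
```

```text
t26.75 phi 40.1 tilt 43.9 T -0.791 Mx -0.969 F [ 0.6 -5.   1.9] rho 35.4 w 15.3
```

Emit:
move_arm([
  [0,0.25,0.01,4,0,0],
  [0,0.5,0.035,8,0,0],
  [0,0.75,0.08,12,0,0],
])

```text
clock: 27.05
eef_pos: [595.5, 2.8, 141.7]
tool_rot: [-2.166, 0.001, 2.836]
force: [-1.8, -4.2, 3.4]
width: 15.4
```

```bash
python3 lg.py
```

```text
t27.05 phi 51.9 tilt 55.9 T -0.958 Mx -1.149 F [-0.4 -4.5  3.4] rho 35.2 w 15.4
```

Emit:
move_arm([
  [0,0.25,0.01,4,0,0],
  [0,0.5,0.035,8,0,0],
  [0,0.75,0.08,12,0,0],
])

```text
clock: 27.35
eef_pos: [596.7, 6.4, 135.5]
tool_rot: [-1.955, 0.001, 2.835]
force: [-0.6, -3.9, 5.0]
width: 15.1
```

```bash
python3 lg.py
```

```text
t27.35 phi 63.8 tilt 68.0 T -0.984 Mx -1.203 F [ 0.6 -3.9  5. ] rho 35.1 w 15.1
```

Emit:
move_arm([
  [0,-0.25,0.01,-4,0,0],
  [0,-0.5,0.035,-8,0,0],
  [0,-0.75,0.08,-12,0,0],
])

```text
clock: 27.65
eef_pos: [595.0, 6.5, 136.8]
tool_rot: [-2.178, -0.003, 2.838]
force: [-1.3, 0.3, -5.0]
width: 15.3
```

```bash
python3 lg.py
```

```text
t27.65 phi 61.6 tilt 55.2 T 0.759 Mx 0.914 F [-1.3 -0.1 -5. ] rho 35.3 w 15.3
```

Emit:
move_arm([
  [0,-0.25,0.01,-4,0,0],
  [0,-0.5,0.035,-8,0,0],
  [0,-0.75,0.08,-12,0,0],
])

```text
clock: 27.95
eef_pos: [594.0, 2.7, 143.3]
tool_rot: [-2.39, -0.002, 2.839]
force: [0.2, 2.4, -6.9]
width: 15.3
```

```bash
python3 lg.py
```

```text
t27.95 phi 49.3 tilt 43.1 T 0.831 Mx 1.073 F [-0.5  2.3 -6.9] rho 35.7 w 15.3
```

Emit:
move_arm([
  [0,-0.25,0.01,-4,0,0],
  [0,-0.5,0.035,-8,0,0],
  [0,-0.75,0.08,-12,0,0],
])

```text
clock: 28.25
eef_pos: [592.5, -2.0, 148.3]
tool_rot: [-2.6, -0.002, 2.839]
force: [0.4, 3.9, -6.2]
width: 15.2
```

```bash
python3 lg.py
```

```text
t28.25 phi 38.1 tilt 31.0 T 1.073 Mx 1.318 F [-0.8  3.8 -6.2] rho 36.0 w 15.2
```

Emit:
move_arm([
  [0,-0.25,0.01,-4,0,0],
  [0,-0.5,0.035,-8,0,0],
  [0,-0.75,0.08,-12,0,0],
])

```text
clock: 28.55
eef_pos: [590.8, -7.6, 152.2]
tool_rot: [-2.81, -0.001, 2.84]
force: [-0.7, 5.8, -5.6]
width: 15.4
```

```bash
python3 lg.py
```

```text
t28.55 phi 26.9 tilt 19.0 T 1.217 Mx 1.479 F [-2.4  5.3 -5.6] rho 36.1 w 15.4
```

Emit:
move_arm([
  [0,-0.25,0.01,-4,0,0],
  [0,-0.5,0.035,-8,0,0],
  [0,-0.75,0.08,-12,0,0],
])

```text
clock: 28.85
eef_pos: [588.9, -13.9, 154.9]
tool_rot: [-3.02, -0.001, 2.841]
force: [0.0, 8.3, -3.1]
width: 15.3
```

```bash
python3 lg.py
```

```text
t28.85 phi 15.7 tilt 7.0 T 1.390 Mx 1.696 F [-2.5  7.9 -3.1] rho 36.2 w 15.3
```

Emit:
move_arm([
  [0,-0.25,0.01,-4,0,0],
  [0,-0.5,0.035,-8,0,0],
  [0,-0.75,0.08,-12,0,0],
])

```text
clock: 29.15
eef_pos: [586.8, -20.6, 156.2]
tool_rot: [3.054, -0.0, 2.841]
force: [0.6, 9.3, -0.3]
width: 15.6
```

```bash
python3 lg.py
```

```text
t29.15 phi 4.3 tilt -5.0 T 1.539 Mx 1.866 F [-2.2  9.  -0.3] rho 36.3 w 15.6
```

```bash
cat > fit3.py <<'E'
import numpy as np
from scipy.optimize import least_squares
d=np.loadtxt("log.txt"); _,i=np.unique(d[:,0],return_index=True); d=d[i]
A=d[(d[:,0]>14.4)&(d[:,0]<19.6)]; B=d[d[:,0]>25.4]
def prep(d,off,h):
    a=np.radians(d[:,2]); s=np.where(d[:,4]<0,1.,-1.)
    gy=d[:,9]+19*np.sin(a)-s*h*np.cos(a)-2.5; gz=d[:,10]+19*np.cos(a)+s*h*np.sin(a)-120
    return np.arctan2(gy,gz)+np.radians(off),s,-d[:,4]*.055*5.0,(np.sin(a)*d[:,7]-np.cos(a)*d[:,6])*.055
a=prep(A,0,2.); b=prep(B,120,1.6)
c=tuple(np.r_[x,y] for x,y in zip(a,b))
for n,(p,s,tm,tf) in(("A",a),("B",b),("AB",c)):
  for nm,t in(("M",tm),("F",tf)):
    g=lambda v:v[0]*s+v[3]-v[1]*np.sin(p+v[2])-t
    o=least_squares(lambda v:np.r_[g(v)/.02,(v[1]-.25)/.03,v[3]/.02],[.33,.25,.4,0],loss='soft_l1'); 
    print(n,nm,"f %.3f m %.3f off %.3f b %.1f rms %.3f"%(*o.x[:2],o.x[3],np.degrees(o.x[2]),g(o.x).std()))
print([tuple(np.round([np.degrees(x)-120,y,z,w],2)) for x,y,z,w in zip(*b)])
E
python3 fit3.py
```

```text
A M f 0.318 m 0.243 off 0.009 b 20.6 rms 0.038
A F f 0.337 m 0.236 off 0.008 b 19.2 rms 0.042
B M f 0.312 m 0.242 off 0.002 b 9.5 rms 0.016
B F f 0.300 m 0.248 off -0.003 b 10.0 rms 0.025
AB M f 0.314 m 0.234 off -0.014 b 13.4 rms 0.033
AB F f 0.321 m 0.225 off -0.016 b 12.3 rms 0.038
[(np.float64(-6.74), np.float64(1.0), np.float64(0.12), np.float64(0.08)), (np.float64(5.12), np.float64(1.0), np.float64(0.16), np.float64(0.16)), (np.float64(16.83), np.float64(1.0), np.float64(0.18), np.float64(0.14)), (np.float64(28.56), np.float64(1.0), np.float64(0.23), np.float64(0.24)), (np.float64(40.3), np.float64(1.0), np.float64(0.27), np.float64(0.27)), (np.float64(52.07), np.float64(1.0), np.float64(0.32), np.float64(0.29)), (np.float64(63.87), np.float64(1.0), np.float64(0.33), np.float64(0.34)), (np.float64(61.4), np.float64(-1.0), np.float64(-0.25), np.float64(-0.22)), (np.float64(49.27), np.float64(-1.0), np.float64(-0.3), np.float64(-0.35)), (np.float64(37.87), np.float64(-1.0), np.float64(-0.36), np.float64(-0.35)), (np.float64(26.5), np.float64(-1.0), np.float64(-0.41), np.float64(-0.38)), (np.float64(15.06), np.float64(-1.0), np.float64(-0.47), np.float64(-0.45)), (np.float64(3.49), np.float64(-1.0), np.float64(-0.51), np.float64(-0.49))]
```

```bash
python3 - <<'E'
from gen import *
b=pose(-38,36,0)
rows(b,[(-38,36,4*k) for k in range(10,15)]+[(-38,36,57)])
b=pose(-38,115,0); rows(b,[(-38,115,-8*k) for k in range(1,8)]+[(-38,115,-62)])
E
```

```text
[[0.0, 2.31, 0.84, 40.0, 0.0, -0.0], [0.0, 2.5, 1.01, 44.0, 0.0, 0.0], [0.0, 2.68, 1.19, 48.0, 0.0, -0.0], [-0.0, 2.84, 1.38, 52.0, 0.0, -0.0], [0.0, 2.98, 1.59, 56.0, -0.0, -0.0], [0.0, 3.02, 1.64, 57.0, -0.0, -0.0]]
[[0.0, -1.6, 0.11, -8.0, 0.0, -0.0], [-0.0, -3.17, 0.45, -16.0, -0.0, -0.0], [0.0, -4.68, 0.99, -24.0, 0.0, 0.0], [0.0, -6.09, 1.75, -32.0, 0.0, -0.0], [0.0, -7.39, 2.69, -40.0, -0.0, -0.0], [0.0, -8.55, 3.8, -48.0, -0.0, -0.0], [0.0, -9.53, 5.07, -56.0, 0.0, -0.0], [0.0, -10.15, 6.1, -62.0, -0.0, -0.0]]
```

Emit:
move_arm([
  [0,0.25,0.01,4,0,0],
  [0,0.5,0.035,8,0,0],
  [0,0.75,0.08,12,0,0],
  [0,0.99,0.14,16,0,0],
  [0,1.23,0.22,20,0,0],
  [0,1.46,0.31,24,0,0],
  [0,1.69,0.42,28,0,0],
  [0,1.91,0.55,32,0,0],
  [0,2.12,0.69,36,0,0],
  [0,2.31,0.84,40,0,0],
  [0,2.5,1.01,44,0,0],
  [0,2.68,1.19,48,0,0],
  [0,2.84,1.38,52,0,0],
  [0,2.98,1.59,56,0,0],
  [0,3.02,1.64,57,0,0],
  [0,3.02,1.64,57,0,0],
])

```text
clock: 30.75
eef_pos: [595.5, 3.7, 140.7]
tool_rot: [-2.225, -0.0, 2.838]
force: [-0.1, -1.0, -0.0]
width: 15.4
```

```bash
python3 lg.py; sed -i '$d' log.txt
```

```text
t30.75 phi 54.0 tilt 52.5 T -0.175 Mx -0.195 F [ 0.2 -1.  -0. ] rho 35.3 w 15.4
```

Emit:
move_arm([
  [0,0,0,0,0,0],
  [0,0,-1,0,0,0],
  [0,0,-3,0,0,0],
  [0,0,-5.5,0,0,0],
  [0,0,-7.9,0,0,0],
], grip=-0.35)

```text
clock: 31.25
eef_pos: [614.6, 65.0, 190.3]
tool_rot: [-2.229, -0.0, 2.838]
force: [-0.1, 1.2, -0.5]
width: 27.7
```

Emit:
move_arm([
  [0,-1.6,0.11,-8,0,0],
  [0,-3.17,0.45,-16,0,0],
  [0,-4.68,0.99,-24,0,0],
  [0,-6.1,1.75,-32,0,0],
  [0,-7.4,2.7,-40,0,0],
  [0,-8.55,3.8,-48,0,0],
  [0,-9.5,5.1,-56,0,0],
  [0,-10.15,6.1,-62,0,0],
  [0,-10.15,6.1,-62,0,0],
  [0,-10.15,6.1,-62,0,0],
  [0,-10.15,6.1,-62,0,0],
], grip=-0.05)

```text
clock: 32.35
eef_pos: [581.9, -39.8, 233.4]
tool_rot: [2.975, 0.001, 2.84]
force: [0.4, -0.6, -0.3]
width: 40.8
```

```bash
python3 lg.py; sed -i '$d' log.txt; python3 - <<'E'
from gen import *
w=eyes.get_image("wrist")
ct=cam("wrist"); h=cv2.cvtColor(w,cv2.COLOR_RGB2HSV)
cv2.imwrite("pics/w7.png",w[:,:,::-1])
# peg tip column: bright, grey in the gap between fingers (cols 280-360), rows 235-300
m=((h[...,1]<60)&(h[...,2]>90)).astype(np.uint8)
for r in (250,260,270,280): 
    c=np.where(m[r,285:355])[0]+285; print(r,c.min() if len(c) else None,c.max() if len(c) else None,len(c))
for k in(-14,-12,-10,-8):
    a=np.radians(k); print(k,px("wrist",W([-40,2.5+55*np.sin(a),120+55*np.cos(a)]),ct).round(1))
E
```

```text
t32.35 phi -8.5 tilt -9.6 T 0.034 Mx -0.025 F [ 0.6 -0.5 -0.3] rho 114.6 w 40.8
250 285 329 29
260 294 340 46
270 310 327 18
280 310 327 18
-14 [307.  259.6]
-12 [310.1 259.6]
-10 [313.2 259.7]
-8 [316.3 259.7]
```

Emit:
move_arm([
  [0,0.1,2,1.5,0,0],
  [0,0.15,4,2.5,0,0],
  [0,0.15,6,2.5,0,0],
  [0,0.15,7.9,2.5,0,0],
  [0,0.15,7.9,2.5,0,0],
])

```text
clock: 32.9
eef_pos: [584.3, -24.2, 152.6]
tool_rot: [3.02, -0.005, 2.843]
force: [-0.7, 0.5, 0.6]
width: 40.5
```

Emit:
move_arm([
  [0,0,0,0,0,0],
  [0,0,0,0,0,0],
  [0,0,0,0,0,0],
  [0,0,0,0,0,0],
], grip=-0.64)

```text
clock: 33.3
eef_pos: [586.3, -27.8, 155.9]
tool_rot: [3.019, 0.002, 2.838]
force: [0.2, 0.4, -0.9]
width: 15.3
```

```bash
python3 lg.py; sed -i '$d' log.txt; python3 - <<'E'
from gen import *
w=eyes.get_image("wrist"); h=cv2.cvtColor(w,cv2.COLOR_RGB2HSV)
cv2.imwrite("pics/w8.png",w[:,:,::-1])
print(''.join('%4d'%v for v in h[330,260:380:4,2]))
E
```

```text
t33.30 phi -6.9 tilt -7.0 T -0.063 Mx -0.052 F [ 0.1  0.4 -0.9] rho 36.1 w 15.3
  31  31  23  22  22  33  85  86  86  36  21  94 117 128 137 133 129 111  44  28  16  29  85  86  86  39  22  21  23  30
```

Emit:
move_arm([
  [0,0.25,0.01,4,0,0],
  [0,0.5,0.035,8,0,0],
  [0,0.75,0.08,12,0,0],
  [0,0.99,0.14,16,0,0],
  [0,1.23,0.22,20,0,0],
  [0,1.46,0.31,24,0,0],
  [0,1.69,0.42,28,0,0],
  [0,1.91,0.55,32,0,0],
  [0,2.12,0.69,36,0,0],
])

```text
clock: 34.25
eef_pos: [591.7, -11.2, 153.2]
tool_rot: [-2.627, 0.001, 2.835]
force: [-1.5, -8.6, 3.6]
width: 15.6
```

```bash
python3 lg.py
```

```text
t34.25 phi 21.7 tilt 29.5 T -1.281 Mx -1.616 F [ 1.2 -8.7  3.6] rho 35.7 w 15.6
```

Emit:
move_arm([
  [0,-0.25,0.01,-4,0,0],
  [0,-0.5,0.035,-8,0,0],
  [0,-0.75,0.08,-12,0,0],
  [0,-0.99,0.14,-16,0,0],
])

```text
clock: 34.65
eef_pos: [589.6, -13.4, 154.2]
tool_rot: [-2.92, -0.0, 2.839]
force: [0.2, 2.1, -3.9]
width: 15.6
```

```bash
python3 lg.py
```

```text
t34.65 phi 17.0 tilt 12.7 T 0.619 Mx 0.731 F [-0.5  2.1 -3.9] rho 35.7 w 15.6
```

Emit:
move_arm([
  [0,-0.25,0.01,-4,0,0],
  [0,-0.5,0.035,-8,0,0],
])

```text
clock: 34.85
eef_pos: [588.3, -17.8, 155.5]
tool_rot: [-3.061, 0.0, 2.839]
force: [0.4, 4.6, -3.6]
width: 15.3
```

```bash
python3 lg.py
```

```text
t34.85 phi 9.4 tilt 4.6 T 0.583 Mx 0.762 F [-1.   4.5 -3.6] rho 36.0 w 15.3
```

Emit:
move_arm([
  [0,-0.25,0.01,-4,0,0],
  [0,-0.5,0.035,-8,0,0],
])

```text
clock: 35.05
eef_pos: [586.9, -22.3, 156.1]
tool_rot: [3.083, 0.0, 2.84]
force: [-0.4, 5.7, -1.1]
width: 15.2
```

```bash
python3 lg.py
```

```text
t35.05 phi 1.8 tilt -3.4 T 0.716 Mx 0.909 F [-2.1  5.3 -1.1] rho 36.1 w 15.2
```

Emit:
move_arm([
  [0,-0.25,0.01,-4,0,0],
  [0,-0.5,0.035,-8,0,0],
])

```text
clock: 35.25
eef_pos: [585.5, -26.9, 155.9]
tool_rot: [2.943, 0.0, 2.84]
force: [-0.3, 5.7, -0.7]
width: 15.6
```

```bash
python3 lg.py
```

```text
t35.25 phi -5.9 tilt -11.4 T 0.865 Mx 1.054 F [-1.9  5.3 -0.7] rho 36.1 w 15.6
```

Emit:
move_arm([
  [0,-0.25,0.01,-4,0,0],
  [0,-0.5,0.035,-8,0,0],
])

```text
clock: 35.45
eef_pos: [584.1, -31.5, 155.0]
tool_rot: [2.803, 0.001, 2.84]
force: [0.3, 6.4, 0.5]
width: 15.3
```

```bash
python3 lg.py
```

```text
t35.45 phi -13.6 tilt -19.4 T 0.903 Mx 1.125 F [-1.6  6.2  0.5] rho 36.1 w 15.3
```

Emit:
move_arm([
  [0,-0.25,0.01,-4,0,0],
  [0,-0.5,0.035,-8,0,0],
])

```text
clock: 35.65
eef_pos: [582.8, -35.9, 153.5]
tool_rot: [2.663, 0.001, 2.84]
force: [0.8, 6.5, 0.4]
width: 15.5
```

```bash
python3 lg.py
```

```text
t35.65 phi -21.3 tilt -27.4 T 0.963 Mx 1.183 F [-1.2  6.4  0.4] rho 36.0 w 15.5
```

Emit:
move_arm([
  [0,-0.25,0.01,-4,0,0],
  [0,-0.5,0.035,-8,0,0],
  [0,-0.75,0.08,-12,0,0],
  [0,-0.99,0.14,-16,0,0],
])

```text
clock: 36.05
eef_pos: [580.3, -44.0, 148.7]
tool_rot: [2.382, 0.001, 2.841]
force: [-0.8, 6.2, 4.8]
width: 15.4
```

```bash
python3 lg.py
```

```text
t36.05 phi -36.8 tilt -43.5 T 1.218 Mx 1.486 F [-2.6  5.7  4.8] rho 35.9 w 15.4
```

Emit:
move_arm([
  [0,0.25,0.01,4,0,0],
  [0,0.5,0.035,8,0,0],
  [0,0.75,0.08,12,0,0],
  [0,0.99,0.14,16,0,0],
])

```text
clock: 36.45
eef_pos: [581.7, -42.6, 150.9]
tool_rot: [2.676, 0.001, 2.834]
force: [-1.7, -4.3, -3.7]
width: 15.3
```

```bash
python3 lg.py
```

```text
t36.45 phi -32.6 tilt -26.7 T -0.808 Mx -1.023 F [-0.4 -4.6 -3.7] rho 36.7 w 15.3
```

Emit:
move_arm([
  [0,0.25,0.01,4,0,0],
  [0,0.5,0.035,8,0,0],
])

```text
clock: 36.65
eef_pos: [583.1, -38.1, 153.3]
tool_rot: [2.816, 0.001, 2.835]
force: [-2.1, -4.7, -3.4]
width: 15.4
```

```bash
python3 lg.py
```

```text
t36.65 phi -24.3 tilt -18.6 T -0.832 Mx -1.052 F [-0.6 -5.1 -3.4] rho 36.6 w 15.4
```

Emit:
move_arm([
  [0,0.25,0.01,4,0,0],
  [0,0.5,0.035,8,0,0],
])

```text
clock: 36.85
eef_pos: [584.5, -33.6, 154.9]
tool_rot: [2.956, 0.002, 2.835]
force: [-2.0, -4.2, -3.0]
width: 15.4
```

```bash
python3 lg.py
```

```text
t36.85 phi -16.5 tilt -10.6 T -0.981 Mx -1.174 F [-0.7 -4.6 -3. ] rho 36.4 w 15.4
```

Emit:
move_arm([
  [0,0.25,0.01,4,0,0],
  [0,0.5,0.035,8,0,0],
])

```text
clock: 37.05
eef_pos: [586.0, -29.0, 155.9]
tool_rot: [3.096, 0.001, 2.835]
force: [-2.3, -6.1, -3.3]
width: 15.5
```

```bash
python3 lg.py
```

```text
t37.05 phi -8.8 tilt -2.6 T -1.023 Mx -1.276 F [-0.4 -6.5 -3.3] rho 36.3 w 15.5
```

Emit:
move_arm([
  [0,0.25,0.01,4,0,0],
  [0,0.5,0.035,8,0,0],
])

```text
clock: 37.25
eef_pos: [587.4, -24.5, 156.1]
tool_rot: [-3.047, 0.001, 2.835]
force: [-2.1, -6.5, -2.7]
width: 15.5
```

```bash
python3 lg.py
```

```text
t37.25 phi -1.3 tilt 5.4 T -1.101 Mx -1.352 F [-0.1 -6.9 -2.7] rho 36.2 w 15.5
```

Emit:
move_arm([
  [0,0.25,0.01,4,0,0],
  [0,0.5,0.035,8,0,0],
])

```text
clock: 37.45
eef_pos: [588.8, -20.0, 155.8]
tool_rot: [-2.907, 0.001, 2.835]
force: [-2.3, -7.2, 0.2]
width: 15.5
```

```bash
python3 lg.py
python3 - <<'E'
s=open("fit3.py").read()
s=s.replace('B=d[d[:,0]>25.4]','B=d[(d[:,0]>25.4)&(d[:,0]<29.3)]; D=d[d[:,0]>33.4]').replace('c=tuple(np.r_[x,y]','e=prep(D,180,1.6)\nc=tuple(np.r_[x,y]').replace('zip(a,b))\nfor','zip(b,e))\nfor').replace('("AB",c)','("D",e),("BD",c)').replace('-120,y,z,w],2)) for x,y,z,w in zip(*b)','-180,y,z,w],2).tolist()) for x,y,z,w in zip(*e)')
open("fit4.py","w").write(s)
E
python3 fit4.py
```

```text
t37.45 phi 6.3 tilt 13.4 T -1.246 Mx -1.519 F [ 0.  -7.6  0.2] rho 36.0 w 15.5
A M f 0.318 m 0.243 off 0.009 b 20.6 rms 0.038
A F f 0.337 m 0.236 off 0.008 b 19.2 rms 0.042
B M f 0.312 m 0.242 off 0.002 b 9.5 rms 0.016
B F f 0.300 m 0.248 off -0.003 b 10.0 rms 0.025
D M f 0.320 m 0.223 off -0.003 b 16.7 rms 0.010
D F f 0.332 m 0.225 off 0.004 b 15.2 rms 0.030
BD M f 0.316 m 0.246 off -0.006 b 14.4 rms 0.019
BD F f 0.313 m 0.254 off 0.000 b 12.6 rms 0.034
[(23.41, 1.0, 0.44, 0.51), (17.88, -1.0, -0.2, -0.16), (10.13, -1.0, -0.21, -0.26), (2.39, -1.0, -0.25, -0.29), (-5.39, -1.0, -0.29, -0.28), (-13.22, -1.0, -0.31, -0.33), (-21.07, -1.0, -0.33, -0.32), (-36.9, -1.0, -0.41, -0.41), (-31.59, 1.0, 0.28, 0.32), (-23.36, 1.0, 0.29, 0.32), (-15.44, 1.0, 0.32, 0.28), (-7.63, 1.0, 0.35, 0.37), (0.09, 1.0, 0.37, 0.36), (7.82, 1.0, 0.42, 0.41)]
```

Weight fits from the three passes: 20°, 10° and 16°, the last being the cleanest (rms 0.010). So weight-down is when this held peg is at about −15°. Moving there and clamping.

Emit:
move_arm([
  [0,-0.25,0.01,-4,0,0],
  [0,-0.5,0.035,-8,0,0],
  [0,-0.75,0.08,-12,0,0],
  [0,-0.99,0.14,-16,0,0],
  [0,-1.23,0.22,-20,0,0],
  [0,-1.46,0.31,-24,0,0],
  [0,-1.58,0.36,-26,0,0],
  [0,-1.69,0.42,-28,0,0],
  [0,-1.69,0.42,-28,0,0],
  [0,-1.69,0.42,-28,0,0],
])

```text
clock: 38.45
eef_pos: [584.4, -31.9, 154.5]
tool_rot: [2.879, 0.0, 2.838]
force: [0.2, 3.1, 0.7]
width: 15.6
```

```bash
python3 lg.py; sed -i '$d' log.txt
```

```text
t38.45 phi -14.3 tilt -15.0 T 0.369 Mx 0.480 F [-0.8  3.   0.7] rho 35.6 w 15.6
```

Emit:
move_arm([
  [0,0,0,0,0,0],
  [0,0,0,0,0,0],
  [0,0,0,0,0,0],
  [0,0,0,0,0,0],
  [0,0,0,0,0,0],
], grip=-1)

```text
clock: 38.95
eef_pos: [584.7, -31.5, 154.8]
tool_rot: [2.88, 0.001, 2.839]
force: [-0.3, 2.0, 5.9]
width: 9.9
```

```bash
python3 lg.py; tail -1 log.txt>last.txt; sed -i '$d' log.txt; python3 - <<'E'
import numpy as np
d=np.loadtxt("last.txt");a=np.radians(d[2])
print("psi3",np.degrees(np.arctan2(d[9]+19*np.sin(a)-2.5,d[10]+19*np.cos(a)-120)))
E
```

```text
t38.95 phi -13.4 tilt -15.0 T 0.613 Mx 0.725 F [-0.9  1.8  5.9] rho 35.7 w 9.9
psi3 -13.253402557713573
```

Emit:
move_arm([
  [0,-0.15,0,-1,0,0],
  [0,-0.3,0.01,-2,0,0],
  [0,-0.3,0.01,-2,0,0],
  [0,-0.3,0.01,-2,0,0],
])

```text
clock: 39.35
eef_pos: [584.1, -33.3, 154.3]
tool_rot: [2.843, 0.001, 2.839]
force: [-0.9, 4.4, 7.6]
width: 9.8
```

```bash
cat > psi.py <<'E'
import numpy as np
d=np.loadtxt("last.txt");a=np.radians(d[2])
print("psi3",np.degrees(np.arctan2(d[9]+19*np.sin(a)-2.5,d[10]+19*np.cos(a)-120)))
E
python3 lg.py; tail -1 log.txt>last.txt; sed -i '$d' log.txt; python3 psi.py; python3 - <<'E'
from gen import *
i=eyes.get_image("side")[:,:,::-1]
cv2.imwrite("pics/side2.png",cv2.resize(cv2.convertScaleAbs(i[200:440,180:420],alpha=1.5),None,fx=2.5,fy=2.5,interpolation=cv2.INTER_CUBIC))
E
```

```text
t39.35 phi -16.6 tilt -17.1 T 1.013 Mx 1.226 F [-2.2  3.9  7.6] rho 35.8 w 9.8
psi3 -16.043086701506812
```

View pics/side2.png

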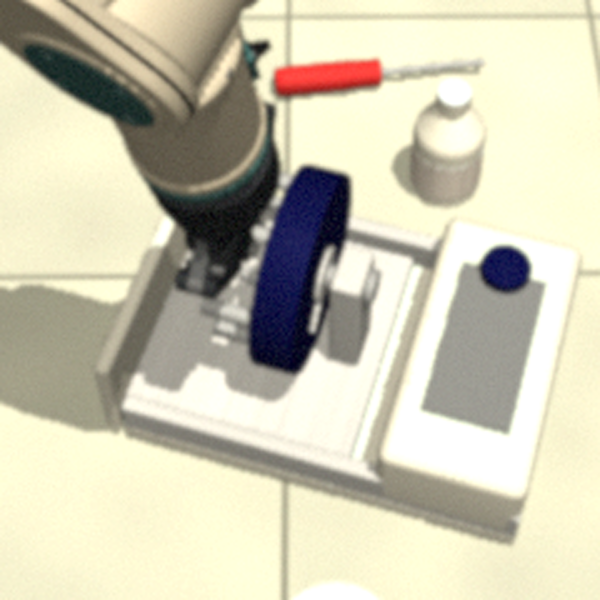

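The tray is still home, with the same thin strip as after the click. The bottle and driver are in place, and the peg is gripped at about −16°. Settle and check.

Emit:
move_arm([
  [0,0,0,0,0,0],
  [0,0,0,0,0,0],
  [0,0,0,0,0,0],
  [0,0,0,0,0,0],
  [0,0,0,0,0,0],
  [0,0,0,0,0,0],
  [0,0,0,0,0,0],
  [0,0,0,0,0,0],
])

```text
clock: 40.2
eef_pos: [584.1, -33.3, 154.3]
tool_rot: [2.844, 0.001, 2.84]
force: [-0.8, 3.7, 7.5]
width: 9.4
```

```bash
python3 lg.py; tail -1 log.txt>last.txt; python3 psi.py; python3 - <<'E'
from h import *
a=cv2.imread("pics/side1.png"); b=eyes.get_image("side")[:,:,::-1]; z=cv2.imread("pics/side0.png")
def ctr(i,lo,hi,box):
    h=cv2.cvtColor(i,cv2.COLOR_BGR2HSV); m=cv2.inRange(h,lo,hi); x0,y0,x1,y1=box; q=np.argwhere(m[y0:y1,x0:x1]); return q.mean(0)[::-1].round(1)+(x0,y0),len(q)
for i in(a,b): print("driver",ctr(i,(0,150,60),(8,255,255),(260,200,360,250)))
# static patches: bottle and roll, and tray strip behind it
for n,(x0,y0,x1,y1) in dict(bottle=(335,228,380,285),roll=(280,425,345,478),trayrear=(315,290,350,385)).items():
    print(n,"first/last mean diff",[float(np.abs(c[y0:y1,x0:x1].astype(int)-b[y0:y1,x0:x1]).mean().round(1)) for c in(z,a)])
E
```

```text
t40.20 phi -16.6 tilt -17.1 T 0.994 Mx 1.182 F [-1.9  3.2  7.5] rho 35.8 w 9.4
psi3 -16.051948661127852
driver (array([310.2, 230.5]), 415)
driver (array([310.3, 230.5]), 414)
bottle first/last mean diff [12.0, 2.9]
roll first/last mean diff [1.3, 3.1]
trayrear first/last mean diff [21.7, 3.5]
```

```bash
python3 -c "
from cell import ctrl
print(ctrl.finish_job())"
```

```text
the job is handed in; nothing more can be done
None
```

The tray is home, the wheel's heavy side is down to within a few degrees, and the job was handed in at 40.2 s with the peg still clamped.

- **Tray:** I pushed the middle of the front panel until it hit a hard stop. The finger did not advance while the force rose from 3 to 24 N, well above the detent. I did not sense the click directly or try pulling the tray back out. The side view shows the panel against the rails, with no change at the end.
- **Feeling for the weight:** The first sweep, with the peg clamped, was too noisy because the pads twisted the peg, so I swept again with the jaws slightly loose. That gave a bearing drag of about 0.32 N m and a weight pull of about 0.24 N m.
- **Weight direction:** The three loose passes did not fully agree. They put weight-down at about −20°, −10° and −16° for the peg I ended on (0° is straight up). The −16° pass was the cleanest, so I set the peg there; expect the heavy side to be off by up to about 5°.
- **Overshoot:** One faster sweep carried the wheel about 10° too far. I found this in the camera image and corrected for it before regripping.
- **Last checks:** The wheel did not move over 0.8 s (peg at −16.05°, force on the tool about 8 N). The screwdriver matched its earlier picture to 0.1 pixel. The bottle and roll patches changed only slightly.

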